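Sweep up the spent coffee pods and put the sweeper away handle down

TASK

Pull the sweeper out of the crock and use its blade to sweep every spent coffee pod on the counter fully into the open-fronted steel pan; never touch the pods with the gripper or arm. When all of them are in the pan, turn the sweeper end for end and leave it standing in the crock handle down, blade up, and leave the pitcher, cup and jar where they are.

Things in the scene. Friction and masses are not known exactly. Their poses are not given: they have to be found in the camera images.
- sweeper: Sweeper, 200 mm long, 0.3 kg: black blade block 80 mm wide (own y), 28 thick (own x), 35 tall; dark wood handle, 24 mm square, 165 mm long with a domed end (last 12 mm), rising from mid-top. Alike front and back. Origin: centre of the blade's sweeping edge; own z runs along the handle to its end (z = 200 mm). Starts blade down on the crock floor, handle straight up. Balances 100 mm from that end.
- handle_end (a point): The far end of the sweeper's handle: tip of its dome, 200 mm from the sweeper's origin along its z.
- crock: White round utensil crock, fixed to the counter: 104 mm outside diameter, 100 mm tall, 92 mm bore, inner floor 6 mm above the counter. Origin: centre of its underside; z is up. It stands to the robot's right, at one of two places.
- pan: Open-fronted steel pan, fixed, to the robot's left: walls 45 mm tall, 5 mm thick on three sides, no lip at the mouth; its floor is flush with the counter, so pods slide straight in. Inside 240 mm wide (own x, walls at -120 and +120) and 190 mm deep (own y, back wall at 190). Origin: middle of the mouth at counter level; own y points into the pan, level; z is up.
- pod0: Spent single-serve coffee pod (four, five or all six are present): black plastic cup with a flat brown card lid, 56 mm diameter, 34 mm tall, 30 g, standing on the counter. Origin: centre of its underside; z is up.
- pod1: Spent single-serve coffee pod (four, five or all six are present): black plastic cup with a flat brown card lid, 56 mm diameter, 34 mm tall, 30 g, standing on the counter. Origin: centre of its underside; z is up.
- pod2: Spent single-serve coffee pod (four, five or all six are present): black plastic cup with a flat brown card lid, 56 mm diameter, 34 mm tall, 30 g, standing on the counter. Origin: centre of its underside; z is up.
- pod3: Spent single-serve coffee pod (four, five or all six are present): black plastic cup with a flat brown card lid, 56 mm diameter, 34 mm tall, 30 g, standing on the counter. Origin: centre of its underside; z is up.
- pod4: Spent single-serve coffee pod (four, five or all six are present): black plastic cup with a flat brown card lid, 56 mm diameter, 34 mm tall, 30 g, standing on the counter. Origin: centre of its underside; z is up.
- pod5: Spent single-serve coffee pod (four, five or all six are present): black plastic cup with a flat brown card lid, 56 mm diameter, 34 mm tall, 30 g, standing on the counter. Origin: centre of its underside; z is up.
- pitcher: Bystander: steel milk pitcher, 84 mm wide with a handle at its own +y, 90 mm tall, at the other of the two places on the right. Origin: centre of its underside.
- cup: Bystander: paper cup, 80 mm wide at the rim, 100 mm tall, beyond the pods. Origin: centre of its underside.
- jar: Bystander: lidded amber jar, 70 mm wide, 100 mm tall, beyond the pods. Origin: centre of its underside.
There are look-alikes about, which are no part of the job. Several things have the shape of the sweeper; the one meant has the colours described above.

How it is judged:
On the way, in this order (a step that is already met when the one before it is completed fails the run):
1. the sweeper is drawn clear of the crock ((z of sweeper in the frame of crock above 0.102 m or horizontal distance between sweeper and crock above 0.1 m)), for 0.1 s.
2. every pod lies inside the pan (y of pod0 in the frame of pan between 0.02 and 0.19 m and x of pod0 in the frame of pan between -0.12 and 0.12 m and height (world z) of each of pod0, pod1, pod2, pod3, pod4, pod5 below 0.045 m and y of pod1 in the frame of pan between 0.02 and 0.19 m and x of pod1 in the frame of pan between -0.12 and 0.12 m and y of pod2 in the frame of pan between 0.02 and 0.19 m and x of pod2 in the frame of pan between -0.12 and 0.12 m and y of pod3 in the frame of pan between 0.02 and 0.19 m and x of pod3 in the frame of pan between -0.12 and 0.12 m and y of pod4 in the frame of pan between 0.02 and 0.19 m and x of pod4 in the frame of pan between -0.12 and 0.12 m and y of pod5 in the frame of pan between 0.02 and 0.19 m and x of pod5 in the frame of pan between -0.12 and 0.12 m), for 0.2 s.
At the end, for the whole second after the job is handed in: Every pod present is in the pan (centre 20 mm or more behind the mouth line, between the walls, no more than 45 mm up) and the sweeper stands released and at rest in the crock, handle down: handle end in the bore, within 40 mm of the counter, leaning less than 45 degrees (all of step 2 and angle between sweeper's own z axis and vertical above 2.36 rad and horizontal distance between handle_end and crock below 0.046 m and z of handle_end in the frame of crock between 0 and 0.04 m and linear speed of sweeper below 0.05 m/s and contact force between the fingers and sweeper below 0.1 N and linear speed of each of pod0, pod1, pod2, pod3, pod4, pod5 below 0.02 m/s); the robot touches nothing.
It fails at once if the gripper or arm touches a pod (contact force between any of the fingers, the arm and pod0 above 0.3 N or contact force between any of the fingers, the arm and pod1 above 0.3 N or contact force between any of the fingers, the arm and pod2 above 0.3 N or contact force between any of the fingers, the arm and pod3 above 0.3 N or contact force between any of the fingers, the arm and pod4 above 0.3 N or contact force between any of the fingers, the arm and pod5 above 0.3 N).
It fails at once if the pitcher, cup or jar is moved more than 30 mm or tipped (distance of any of pitcher, cup, jar from where it was at the start of the episode above 0.03 m or angle between any of pitcher, cup, jar's own z axis and vertical above 0.5 rad).
Of pod0, pod1, pod2, pod3, pod4, pod5 only 4 to 6 are there at a start; the rules pass over those that are not, and their reading is None.
At some moment in a run one of pod0, pod1, pod2, pod3, pod4, pod5 may be knocked a few centimetres aside while the robot is not near it.
It also fails if it takes over 208 s, if anything falls off the work surface, if the arm or the gripper's body presses on something with over 40 N, if the wrist force passes 120 N, or if a joint passes its speed limit or range.

ROBOT

A 6-joint arm with a two-finger parallel gripper is mounted at the origin on the work surface. World frame = base frame: x ahead of the robot, y to its left, z up, the work surface at z = 0. Lengths are in m, angles in rad, forces in N, time in s.
With the tool pointing down it reaches from about 0.35 to 0.775 m from the base axis. Payload 7.3 kg.
Tool frame: the origin (TCP) lies midway between the tips of the shut fingers; the grasp point (between the pads) lies 19 mm behind it; z points along the fingers, y is the direction in which the jaws open and shut (so a half turn about z gives the same grasp; the last joint's range is limited). The gripper opens to 92 mm and grips with 3 to 60 N. Pads are 19 mm wide; open, the fingers measure 130 mm over their backs; the gripper's body (75 mm by 190 mm) begins 47 mm behind the grasp point.
Start: joints at [1.077, 0.342, 1.524, -0, 1.275, -0.146], TCP at [0.179, 0.494, 0.227] pointing down, gripper open.
Joint ranges: [-2.53, 2.53], [-0.77, 2.02], [0.04, 2.7], [-1, 4.14], [0.28, 2.66], [-3.11, 3.11]. Speed limits (rad/s): [2.57, 2.57, 3.14, 3.14, 3.14, 3.14].

INTERFACE

Orientations are given as [roll, pitch, yaw] about the fixed x, y, z axes, in that order (R = Rz(yaw) Ry(pitch) Rx(roll)).
In Python, from cell import status, eyes, job gives the robot as it stands.
- The arm moves only by the tool jog_arm, never from a script. Its argument "series" is a list of rows, each a list of 3 entries, a list of its own where there are three numbers: the gripper command: -1 is shut, 1 is fully open, values between are in proportion, then the shift along the tool's x, y, z in m, then the turn, a rotation vector about the tool's x, y, z in rad. In form: [[grip, [x, y, z], [ax, ay, az]], ...]. A call has 1 to 12 rows; each row is the pose to reach, as a shift and turn from the pose commanded when the call began, along the tool's axes at that moment; what a row does not reach only later rows make up. A row lasts 1/12 s, in which the tool goes at most 41.7 mm and 7.16 degrees, less where a joint would pass 70% of its speed; a pose out of reach is approached as far as the arm can. A call with a gripper value outside its range is refused whole. The fingers move at their own pace and stop on an object; "squeeze" is the grip in N (left out, the last holds). Time passes only in rows, so rows that repeat a pose let the fingers close. It gives the time, the measured TCP pose, the force and the opening at its end, in the units of the state.
- status.observe(): the state, without advancing time (a new reading comes with each control period).
- eyes.read_camera(name): name is "scene" or "top" or "wrist"; returns a dict with "img" (480x640x3 uint8, red, green, blue), "range_z" (480x640 float32, m along the optical axis (not along the pixel's ray), 0 where there is no reading), "camera_matrix" (3x3 intrinsics, pixels), "k1" (the pictures are not rectified: a ray, as slopes to the right and down, at radius r is drawn at 1 + k1 r^2 times it, then the intrinsics apply), "T" (4x4, takes a point from camera to world coordinates); the wrist camera has in their place "tool_from_camera" (4x4, takes a point from camera to tool coordinates, whose origin is the TCP and whose axes are the flange's). Camera axes: x right, y down, z forward; pixel columns grow to the right and rows downward; lengths in m; the calibration is good to about 2 mm. A picture is of the moment at which its call begins: read the wrist's pose just before it.
- job.hand_in(): hands the job in, once; it reports no verdict.
The state is a dict: "time": time; "qpos": joint angles; "qvel": joint speeds; "joint_efforts": joint torques, N m; "tool_pos": TCP position; "tool_rot": TCP orientation; "contact_force": force on the tool from outside, world axes, zero at the start; "torque": the same for the moment, N m; "opening": finger opening in m.
Only numpy, scipy, OpenCV 4.12 (cv2) and the standard library are available. Lean on these libraries where they do the work, as an engineer would, in place of code of your own. Each camera call takes 0.05 s, during which the arm holds its last target.

## Working session

There is one attempt and no reset: what is moved stays moved. The work goes in short steps, Python scripts to look and compute and a tool call to move; the robot and the scene stay as the last step left them, time stands still between calls to the robot, and variables do not carry over. Pictures are saved under pics/ and viewed, and the job is handed in when it is done.

Besides the shell and the picture viewer there is one more tool, called after "Emit:" as a command line: name --argument value ..., lists and objects as JSON in quotes. jog_arm: Moves the arm, as the interface text tells. Its arguments: {"type":"object","properties":{"series":{"type":"array","items":{"type":"array"}},"squeeze":{"type":"number"}},"required":["series"]}

```bash
mkdir -p pics; ls; cat > h.py <<'E'
import numpy as np, cv2
from cell import status, eyes, job
def save(n,im): cv2.imwrite('pics/'+n+'.png',im[...,::-1])
def pix2ray(c,u,v):
    K=c['camera_matrix'];k=c['k1']
    p=np.array([(u-K[0,2])/K[0,0],(v-K[1,2])/K[1,1]]); q=p.copy()
    for _ in range(20): q=p/(1+k*(q@q))
    return np.array([q[0],q[1],1.])
def onplane(c,u,v,z):
    d=c['T'][:3,:3]@pix2ray(c,u,v); o=c['T'][:3,3]; return o+d*(z-o[2])/d[2]
def cloud(c,T=None):
    T=c['T'] if T is None else T
    K=c['camera_matrix'];k=c['k1']
    v,u=np.mgrid[0:480,0:640]
    px=(u-K[0,2])/K[0,0];py=(v-K[1,2])/K[1,1];qx,qy=px,py
    for _ in range(20):
        s=1+k*(qx*qx+qy*qy);qx,qy=px/s,py/s
    Z=c['range_z'];P=np.stack([qx*Z,qy*Z,Z],-1)
    return P@T[:3,:3].T+T[:3,3]
E
python3 - <<'E'
from h import *
s=status.observe()
print(s)
for n in('scene','top','wrist'):
    c=eyes.read_camera(n); save(n+'0',c['img']); print(n,c['camera_matrix'].tolist(),c['k1'],c.get('T',c.get('tool_from_camera')).round(4).tolist())
    np.save(n+'0.npy',c,allow_pickle=True)
E
```

```text
pics
{'time': 0.0, 'qpos': array([ 1.07699834e+00,  3.42706841e-01,  1.52502197e+00, -1.46607246e-05,
        1.27541965e+00, -1.46003785e-01]), 'qvel': array([-0.00073775,  0.00071869,  0.00069927,  0.0001845 , -0.00052927,
       -0.0011897 ]), 'joint_efforts': array([-1.78647311e-03, -4.31251645e+01, -2.44211268e+01,  7.15040253e-02,
        5.62210358e-02, -1.47780415e-04]), 'tool_pos': array([0.17871839, 0.49320063, 0.22605149]), 'tool_rot': array([-3.14005136e+00, -2.12477601e-04,  2.79380257e+00]), 'contact_force': array([ 0.28527361,  0.6160157 , -0.04254944]), 'torque': array([ 0.04288015, -0.01913067, -0.0002834 ]), 'opening': 0.09210024397967344}
scene [[439.3213586533167, 0.0, 318.00869831384875], [0.0, 439.3213586533167, 242.10069835212178], [0.0, 0.0, 1.0]] 0.025347768862134773 [[0.774, 0.5036, -0.3838, 0.9694], [0.6329, -0.6, 0.4893, -0.5991], [0.0161, -0.6216, -0.7832, 0.8813], [0.0, 0.0, 0.0, 1.0]]
top [[510.96719291111947, 0.0, 321.3381741642177], [0.0, 510.96719291111947, 236.0294501901133], [0.0, 0.0, 1.0]] -0.12415592845615343 [[-0.0253, -0.9883, 0.1506, 0.454], [-0.9996, 0.0228, -0.0183, -0.1483], [0.0147, -0.151, -0.9884, 1.2264], [0.0, 0.0, 0.0, 1.0]]
wrist [[332.5162687290442, 0.0, 322.204705330006], [0.0, 332.5162687290442, 239.6628867525909], [0.0, 0.0, 1.0]] 0.02121859599753811 [[-0.0001, -0.9683, -0.2499, 0.0666], [1.0, 0.0003, -0.0016, 0.0012], [0.0017, -0.2499, 0.9683, -0.1586], [0.0, 0.0, 0.0, 1.0]]
```

View pics/scene0.png

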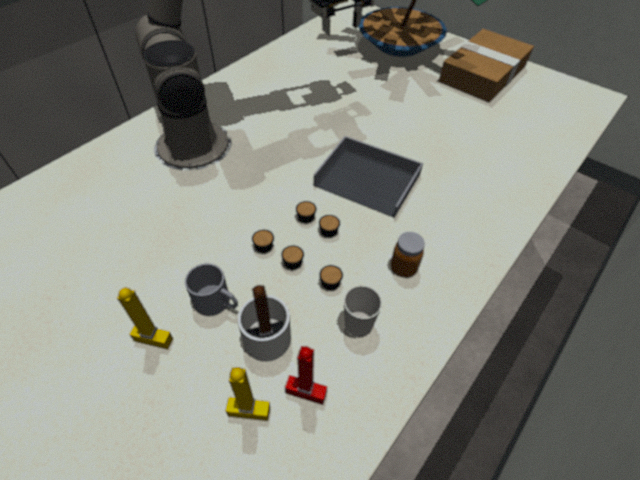

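View pics/top0.png

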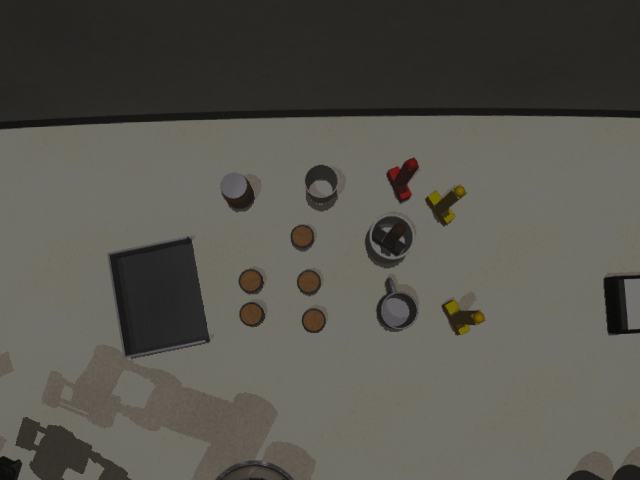

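View pics/wrist0.png

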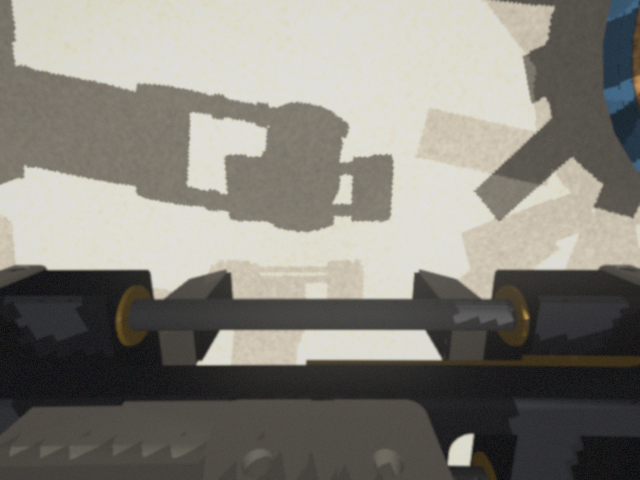

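The top view shows five pods at (303,236), (251,281), (309,282), (252,314) and (314,320). The pan is at (160,297), the jar at (237,190), the cup at (321,185), the pitcher at (397,310) and the crock at (391,238). There are four sweeper-shaped things: red (403,180), yellow (446,204), yellow (462,318), and one with a dark wood handle standing in the crock (394,236). Only the one in the crock fits "black blade, dark wood handle". I'll confirm it in a crop and measure.

```bash
python3 - <<'E'
from h import *
c=np.load('top0.npy',allow_pickle=True).item(); s=np.load('scene0.npy',allow_pickle=True).item()
a=cv2.resize(c['img'][190:290,340:460],None,fx=4,fy=4,interpolation=cv2.INTER_CUBIC)
b=cv2.resize(s['img'][270:370,220:320],None,fx=4,fy=4,interpolation=cv2.INTER_CUBIC)
o=np.hstack([a,b[:400]]); o=np.clip(o*1.6,0,255).astype(np.uint8); o=cv2.resize(o,(800,364)); save('crop1',o)
hsv=cv2.cvtColor(c['img'],cv2.COLOR_RGB2HSV)
m=cv2.inRange(hsv,(5,90,60),(20,255,255)); n,l,st,ce=cv2.connectedComponentsWithStats(m)
for i in range(1,n):
    if st[i,4]>100: print('brown',st[i],ce[i].round(1),onplane(c,*ce[i],.034).round(4))
P=cloud(c)
hs=P[...,2]
# tall things
for name,z0,z1,box in(('crock',.094,.106,(360,200,425,270)),('pitcher',.084,.096,(370,270,425,335)),('cup',.092,.106,(300,160,345,215)),('jar',.09,.106,(215,165,260,215)),('handle',.15,.22,(360,200,425,270)),('panwall',.038,.05,(100,230,220,365))):
    x0,y0,x1,y1=box; mm=np.zeros(hs.shape,bool); mm[y0:y1,x0:x1]=1; mm&=(hs>z0)&(hs<z1)
    p=P[mm]; 
    if len(p)<4: print(name,'none',len(p));continue
    (cx,cy),r=cv2.minEnclosingCircle(p[:,:2].astype(np.float32)); print(name,len(p),cx,cy,r, p.mean(0).round(4), cv2.minAreaRect(p[:,:2].astype(np.float32)))
P2=cloud(s)
m=np.zeros(hs.shape,bool); m[270:340,235:300]=1; p=P2[m&(P2[...,2]>.11)]
print('scene handle',len(p),p.min(0),p.max(0))
for z in(.12,.14,.16,.18,.195):
    q=p[abs(p[:,2]-z)<.01]; print(z,len(q),q.mean(0).round(4))
m=np.zeros(hs.shape,bool); m[270:370,235:300]=1; p=P2[m&(abs(P2[...,2]-.1)<.004)]
print(cv2.minEnclosingCircle(p[:,:2].astype(np.float32)))
E
```

```text
brown [292 226  20  20 317] [301.8 235.7] [ 0.6374 -0.1242  0.034 ]
brown [240 271  21  20 326] [249.9 280.4] [ 0.5348 -0.0012  0.034 ]
brown [299 272  20  20 329] [308.4 281.4] [ 0.5294 -0.1375  0.034 ]
brown [241 304  21  20 332] [250.7 313.7] [ 0.4576 -0.0024  0.034 ]
brown [303 310  21  21 333] [313.3 319.9] [ 0.44   -0.1468  0.034 ]
crock 384 0.621587336063385 -0.32751917839050293 0.052377961575984955 [ 0.6221 -0.3254  0.0989] ((0.6229313015937805, -0.3269784450531006), (0.10048338025808334, 0.10183359682559967), 61.4870719909668)
pitcher 225 0.4571751356124878 -0.3379145562648773 0.042490024119615555 [ 0.4573 -0.3383  0.089 ] ((0.45749831199645996, -0.3381401300430298), (0.08303222060203552, 0.08158509433269501), 22.77815055847168)
cup 193 0.7529985308647156 -0.17162232100963593 0.04027796909213066 [ 0.757  -0.172   0.0978] ((0.7529491186141968, -0.17162154614925385), (0.0774976834654808, 0.07959658652544022), 87.49301147460938)
jar 574 0.7462289333343506 0.028034567832946777 0.031159861013293266 [0.7454 0.0276 0.0992] ((0.7458412647247314, 0.027499139308929443), (0.06065768375992775, 0.06020965799689293), 43.6986198425293)
handle 190 0.6201097369194031 -0.32789841294288635 0.015944747254252434 [ 0.6177 -0.325   0.1906] ((0.6203566789627075, -0.3276083171367645), (0.023735610768198967, 0.024194421246647835), 56.65697479248047)
panwall 726 0.501409649848938 0.22146128118038177 0.15796197950839996 [0.4976 0.2628 0.0441] ((0.5010377168655396, 0.22060957551002502), (0.2522587776184082, 0.19632285833358765), 10.57154369354248)
scene handle 465 [ 0.60809593 -0.59912803  0.11006088] [ 0.96941845 -0.31483629  0.88125735]
0.12 68 [ 0.6309 -0.3357  0.1198]
0.14 66 [ 0.6304 -0.3364  0.1399]
0.16 75 [ 0.631  -0.3356  0.1598]
0.18 73 [ 0.6312 -0.3358  0.1801]
0.195 163 [ 0.6266 -0.3327  0.197 ]
((0.6226931810379028, -0.3290487825870514), 0.052676618099212646)
```

View pics/crop1.png

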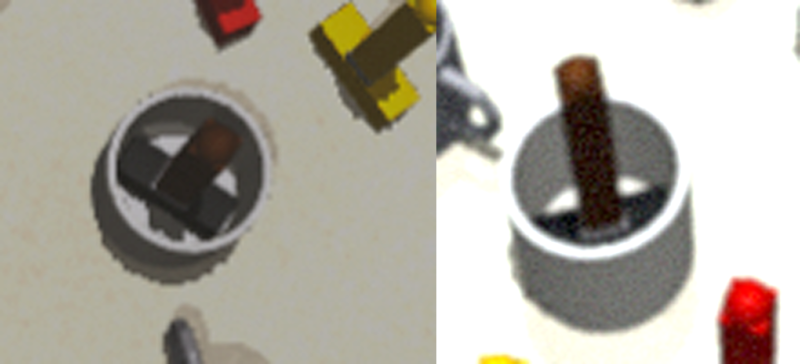

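Crop confirmed: the one in the crock has a dark wood handle and a black blade across the crock floor. The others are yellow or red. Next I need the pan frame, the blade yaw and the grasp.

```bash
python3 - <<'E'
from h import *
c=np.load('top0.npy',allow_pickle=True).item(); s=np.load('scene0.npy',allow_pickle=True).item()
P=cloud(c); hs=P[...,2]
m=np.zeros(hs.shape,bool); m[230:365,100:220]=1
p=P[m&(hs>.038)&(hs<.05)]
print('pan corners',cv2.boxPoints(cv2.minAreaRect(p[:,:2].astype(np.float32))).round(4).tolist())
m[:]=0; m[205:268,365:418]=1
V=c['img'].max(-1)
p=P[m&(hs>.028)&(hs<.055)]; d=np.hypot(p[:,0]-.6215,p[:,1]+.328); p=p[d<.042]
print('blade',len(p),p.mean(0).round(4),cv2.minAreaRect(p[:,:2].astype(np.float32)))
P2=cloud(s);h2=P2[...,2]
d=np.hypot(P2[...,0]-.6215,P2[...,1]+.328)
p=P2[(h2>.022)&(h2<.055)&(d<.042)]
print('blade scene',len(p),p.mean(0).round(4),cv2.minAreaRect(p[:,:2].astype(np.float32)))
p=P2[(h2>.12)&(h2<.18)&(d<.042)]
print('handle scene',len(p),cv2.minAreaRect(p[:,:2].astype(np.float32)))
p=P2[(h2>.11)&(d<.042)]; print('top z',p[:,2].max())
# handle top pts in top cam
p=P[(hs>.185)&(np.hypot(P[...,0]-.6215,P[...,1]+.328)<.042)];print(p.mean(0),p[:,2].max(),cv2.minAreaRect(p[:,:2].astype(np.float32)))
hsv=cv2.cvtColor(c['img'],cv2.COLOR_RGB2HSV)
for nm,lo,hi in(('yel',(22,120,60),(35,255,255)),('red',(0,150,60),(4,255,255))):
    mk=cv2.inRange(hsv,lo,hi); n,l,st,ce=cv2.connectedComponentsWithStats(mk)
    for i in range(1,n):
        if st[i,4]>40: q=P[(l==i)]; print(nm,ce[i].round(),q.max(0).round(3),q.min(0).round(3))
E
```

```text
pan corners [[0.35899999737739563, 0.2939999997615814], [0.3950999975204468, 0.10100000351667404], [0.6430000066757202, 0.14730000495910645], [0.6069999933242798, 0.3402000069618225]]
blade 302 [ 0.6201 -0.3246  0.0401] ((0.6210417151451111, -0.3276342749595642), (0.07895676791667938, 0.02878407947719097), 56.32624816894531)
blade scene 306 [ 0.624  -0.3285  0.0425] ((0.6224896907806396, -0.32878485321998596), (0.07822465896606445, 0.029541015625), 55.790897369384766)
handle scene 209 ((0.6254374980926514, -0.3370315730571747), (0.03048531711101532, 0.01544968131929636), 18.294206619262695)
top z 0.2079916918300888
[ 0.61914376 -0.3265543   0.19866473] 0.2084516196792976 ((0.6202946901321411, -0.3275616466999054), (0.023951023817062378, 0.023923859000205994), 57.79817581176758)
yel [459. 191.] [ 0.755 -0.447  0.204] [ 0.686 -0.534 -0.004]
yel [435. 198.] [ 0.744 -0.43   0.04 ] [ 0.702 -0.474 -0.003]
yel [449. 216.] [ 0.697 -0.465  0.042] [ 0.663 -0.492  0.029]
yel [452. 307.] [ 0.477 -0.148  1.226] [ 0.444 -0.495 -0.003]
yel [478. 317.] [ 0.451 -0.47   0.202] [ 0.42  -0.547 -0.003]
yel [464. 329.] [ 0.422 -0.479  0.124] [ 0.397 -0.511  0.029]
red [412. 163.] [ 0.775 -0.148  1.226] [ 0.454 -0.374  0.183]
red [394. 172.] [ 0.81  -0.338  0.122] [ 0.767 -0.37  -0.003]
red [405. 193.] [ 0.762 -0.362  0.04 ] [ 0.723 -0.394 -0.003]
```

```bash
cat >> h.py <<'E'
from scipy.spatial.transform import Rotation as Rt
def plan(pos,yaw=None,R=None):
    s=status.observe(); R0=Rt.from_euler('xyz',s['tool_rot'])
    if R is None: R=Rt.from_euler('xyz',[np.pi,0,np.radians(yaw)])
    sh=R0.inv().apply(np.array(pos)-s['tool_pos']); w=(R0.inv()*R).as_rotvec()
    print('t',round(s['time'],2),'pos',s['tool_pos'].round(4),'rpy',np.degrees(s['tool_rot']).round(2),'F',s['contact_force'].round(2),'op',round(s['opening'],4),'q',s['qpos'].round(3).tolist())
    print('-> shift',sh.round(4).tolist(),'turn',w.round(4).tolist(),'rows',max(np.linalg.norm(sh)/.0417,np.degrees(np.linalg.norm(w))/7.16).round(1))
    return sh,w
E
python3 -c "
from h import *
plan([.55,-.05,.33],100); plan([.6212,-.328,.33],56.3)"
```

```text
t 0.15 pos [0.1788 0.4933 0.2262] rpy [-1.7993e+02 -1.0000e-02  1.6007e+02] F [-0.59 -0.32 -0.11] op 0.0916 q [1.077, 0.343, 1.525, -0.0, 1.275, -0.146]
-> shift [-0.5342, -0.3844, -0.1034] turn [-0.0012, 0.0005, 1.0485] rows 16.0
t 0.15 pos [0.1788 0.4933 0.2262] rpy [-1.7993e+02 -1.0000e-02  1.6007e+02] F [-0.59 -0.32 -0.11] op 0.0916 q [1.077, 0.343, 1.525, -0.0, 1.275, -0.146]
-> shift [-0.6959, -0.6214, -0.1032] turn [-0.001, 0.0009, 1.8112] rows 22.5
```

Emit:
jog_arm --series '[[1,[0,0,-0.04],[0,0,0]],[1,[-0.534,-0.384,-0.104],[0,0,1.05]],[1,[-0.534,-0.384,-0.104],[0,0,1.05]],[1,[-0.534,-0.384,-0.104],[0,0,1.05]],[1,[-0.534,-0.384,-0.104],[0,0,1.05]],[1,[-0.534,-0.384,-0.104],[0,0,1.05]],[1,[-0.534,-0.384,-0.104],[0,0,1.05]],[1,[-0.534,-0.384,-0.104],[0,0,1.05]],[1,[-0.534,-0.384,-0.104],[0,0,1.05]],[1,[-0.534,-0.384,-0.104],[0,0,1.05]],[1,[-0.534,-0.384,-0.104],[0,0,1.05]],[1,[-0.534,-0.384,-0.104],[0,0,1.05]]]'

```text
time: 1.15
tool_pos: [0.4369, 0.115, 0.3113]
tool_rot: [3.141, -0.0, 1.743]
contact_force: [0.3, 1.6, -0.0]
opening: 0.0919
```

```bash
python3 -c "
from h import *
plan([.6212,-.328,.33],56.3)"
```

```text
t 1.15 pos [0.4369 0.115  0.3113] rpy [ 1.7999e+02 -1.0000e-02  9.9890e+01] F [ 0.34  1.62 -0.03] op 0.0919 q [0.087, 0.148, 1.55, 0.0, 1.444, -0.085]
-> shift [-0.468, 0.1055, -0.0188] turn [0.0, -0.0002, 0.7607] rows 11.5
```

Emit:
jog_arm --series '[[1,[-0.468,0.106,-0.019],[0,0,0.761]],[1,[-0.468,0.106,-0.019],[0,0,0.761]],[1,[-0.468,0.106,-0.019],[0,0,0.761]],[1,[-0.468,0.106,-0.019],[0,0,0.761]],[1,[-0.468,0.106,-0.019],[0,0,0.761]],[1,[-0.468,0.106,-0.019],[0,0,0.761]],[1,[-0.468,0.106,-0.019],[0,0,0.761]],[1,[-0.468,0.106,-0.019],[0,0,0.761]],[1,[-0.468,0.106,-0.019],[0,0,0.761]],[1,[-0.468,0.106,-0.019],[0,0,0.761]],[1,[-0.468,0.106,-0.019],[0,0,0.761]],[1,[-0.468,0.106,-0.019],[0,0,0.761]]]'

```text
time: 2.15
tool_pos: [0.6214, -0.3301, 0.3282]
tool_rot: [-3.14, 0.001, 0.98]
contact_force: [1.1, -0.1, -0.2]
opening: 0.0918
```

```bash
python3 - <<'E'
from h import *
plan([.6212,-.328,.155],56.3)
w=eyes.read_camera('wrist'); save('w1',w['img'])
s=status.observe(); T=np.eye(4);T[:3,:3]=Rt.from_euler('xyz',s['tool_rot']).as_matrix();T[:3,3]=s['tool_pos']
P=cloud(w,T@w['tool_from_camera'])
h=P[...,2];d=np.hypot(P[...,0]-.6215,P[...,1]+.328)
p=P[(h>.16)&(h<.215)&(d<.04)]; print(len(p), cv2.minAreaRect(p[:,:2].astype(np.float32)) if len(p) else 0, p.max(0) if len(p) else 0)
E
```

```text
t 2.15 pos [ 0.6214 -0.3301  0.3282] rpy [-1.7993e+02  5.0000e-02  5.6140e+01] F [ 1.1  -0.05 -0.17] op 0.0918 q [-0.597, 0.681, 0.689, -0.001, 1.773, -0.006]
-> shift [0.0018, -0.0011, 0.1732] turn [-0.0013, 0.0009, -0.0028] rows 4.2
829 ((0.6230598092079163, -0.3299406170845032), (0.023532673716545105, 0.02395934984087944), 55.38929748535156) [ 0.63864747 -0.31440865  0.20635735]
```

View pics/w1.png

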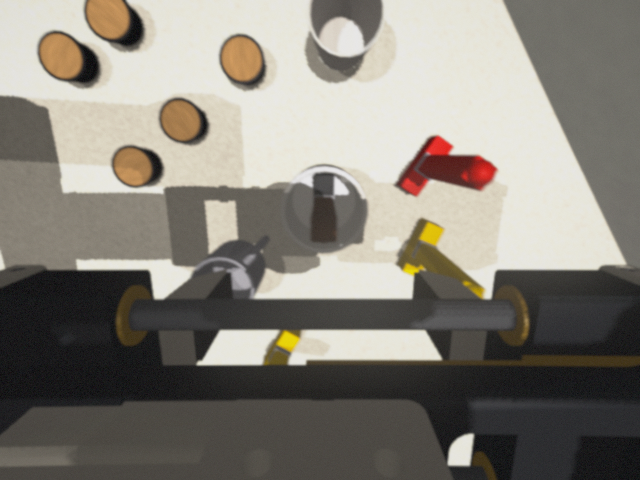

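The wrist view shows the crock at (325,207) with the handle centred under the jaws. The wrist fix is (0.623, -0.330) and the top camera's is (0.6205, -0.328), so they agree within 3 mm. Descending.

Emit:
jog_arm --series '[[1,[0.002,0,0.04],[0,0,0]],[1,[0.002,0,0.08],[0,0,0]],[1,[0.002,0,0.12],[0,0,0]],[1,[0.002,0,0.15],[0,0,0]],[1,[0.002,0,0.173],[0,0,0]],[1,[0.002,0,0.173],[0,0,0]],[-1,[0.002,0,0.173],[0,0,0]],[-1,[0.002,0,0.173],[0,0,0]],[-1,[0.002,0,0.173],[0,0,0]],[-1,[0.002,0,0.173],[0,0,0]],[-1,[0.002,0,0.173],[0,0,0]],[-1,[0.002,0,0.173],[0,0,0]]]' --squeeze 40

```text
time: 3.2
tool_pos: [0.6227, -0.3243, 0.1582]
tool_rot: [3.14, -0.0, 0.983]
contact_force: [0.8, -0.1, -0.8]
opening: 0.0563
```

Emit:
jog_arm --series '[[-1,[0,0,0],[0,0,0]],[-1,[0,0,0],[0,0,0]],[-1,[0,0,0],[0,0,0]]]'

```text
time: 3.45
tool_pos: [0.6224, -0.3241, 0.1571]
tool_rot: [-3.142, -0.0, 0.983]
contact_force: [1.1, 0.5, -0.1]
opening: 0.0367
```

```bash
python3 -c "
from h import *
plan([.622,-.328,.33],56.3)"
```

```text
t 3.45 pos [ 0.6224 -0.3241  0.1571] rpy [-1.800e+02 -1.000e-02  5.631e+01] F [ 1.1   0.46 -0.05] op 0.0367 q [-0.589, 0.727, 1.057, 0.0, 1.357, -0.001]
-> shift [-0.0034, 0.0018, -0.1729] turn [-0.0, -0.0001, 0.0001] rows 4.1
```

Emit:
jog_arm --series '[[-0.2,[-0.004,0.001,0.002],[0,0,0]],[-0.2,[-0.004,0.001,0.002],[0,0,0]],[-1,[-0.004,0.001,0.002],[0,0,0]],[-1,[-0.004,0.001,0.002],[0,0,0]],[-1,[-0.004,0.001,0.002],[0,0,0]],[-1,[-0.004,0.001,0.002],[0,0,0]],[-1,[-0.004,0.001,0.002],[0,0,0]],[-1,[-0.004,0.001,0.002],[0,0,0]]]'

```text
time: 4.12
tool_pos: [0.6211, -0.328, 0.155]
tool_rot: [-3.142, -0.0, 0.983]
contact_force: [1.5, 0.4, -0.6]
opening: 0.024
```

```bash
python3 -c "
from h import *
plan([.622,-.328,.33],56.3)"
```

```text
t 4.12 pos [ 0.6211 -0.328   0.155 ] rpy [-180.     -0.     56.31] F [ 1.46  0.41 -0.64] op 0.024 q [-0.595, 0.73, 1.058, 0.0, 1.354, -0.007]
-> shift [0.0005, 0.0008, -0.175] turn [-0.0, -0.0, 0.0002] rows 4.2
```

Gripped at 24 mm opening. I'll lift straight out of the crock, then go to behind the first pod.

Emit:
jog_arm --series '[[-1,[0,0,-0.02],[0,0,0]],[-1,[0,0,-0.045],[0,0,0]],[-1,[0,0,-0.075],[0,0,0]],[-1,[0,0,-0.105],[0,0,0]],[-1,[0,0,-0.135],[0,0,0]],[-1,[0,0,-0.15],[0,0,0]],[-1,[0,0,-0.15],[0,0,0]],[-1,[0,0,-0.15],[0,0,0]]]'

```text
time: 4.78
tool_pos: [0.621, -0.3279, 0.3046]
tool_rot: [-3.142, -0.0, 0.983]
contact_force: [0.4, 0.7, -4.0]
opening: 0.0237
```

```bash
cat >> h.py <<'E'
O=np.array([.519,.1241]);A=np.radians(10.6);EX=np.array([np.cos(A),np.sin(A)]);EY=np.array([-np.sin(A),np.cos(A)])
def topan(p): d=np.array(p)[:2]-O; return np.array([d@EX,d@EY])
def toW(x,y): return O+x*EX+y*EY
def pods(name,save_=True):
    c=eyes.read_camera('top')
    if save_: save(name,c['img'])
    hsv=cv2.cvtColor(c['img'],cv2.COLOR_RGB2HSV)
    m=cv2.inRange(hsv,(5,90,45),(20,255,255)); n,l,st,ce=cv2.connectedComponentsWithStats(m)
    for i in range(1,n):
        if st[i,4]>60:
            w=onplane(c,*ce[i],.034); print('pod px',ce[i].round(),'area',st[i,4],'box',st[i,2:4],'world',w[:2].round(3),'pan',topan(w).round(3))
    return c
def goto(x,y,phi,z): return plan([*toW(x,y),z],10.6-phi)
E
python3 -c "
from h import *
c=pods('top1')
goto(-.091,-.175,7.5,.30)"
```

```text
pod px [239. 196.] area 106 box [27 24] world [0.737 0.023] pan [ 0.196 -0.14 ]
pod px [302. 236.] area 333 box [21 21] world [ 0.637 -0.124] pan [ 0.07  -0.266]
pod px [250. 280.] area 343 box [21 21] world [ 0.535 -0.001] pan [-0.007 -0.126]
pod px [308. 281.] area 342 box [20 22] world [ 0.529 -0.138] pan [-0.038 -0.259]
pod px [251. 314.] area 349 box [21 21] world [ 0.457 -0.003] pan [-0.084 -0.113]
pod px [309. 317.] area 172 box [16 19] world [ 0.446 -0.138] pan [-0.12  -0.244]
t 4.83 pos [ 0.6206 -0.3277  0.303 ] rpy [-1.7982e+02 -1.0000e-02  5.6310e+01] F [-0.1  -0.   -3.97] op 0.0237 q [-0.595, 0.675, 0.767, 0.0, 1.703, -0.007]
-> shift [0.1308, -0.2781, 0.0039] turn [-0.003, 0.0014, 0.9287] rows 7.4
```

View pics/top1.png

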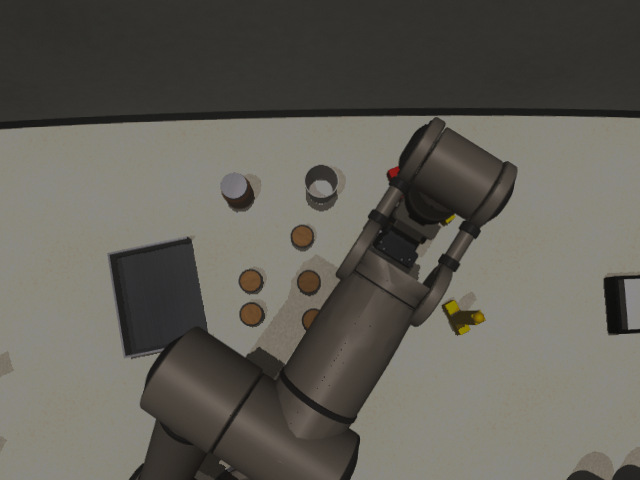

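The sweeper is out and the weight shows on the wrist. The arm covers much of the top view, but the pods haven't moved; the (239,196) blob is the jar.

Emit:
jog_arm --series '[[-1,[0.131,-0.278,0.004],[0,0,0.929]],[-1,[0.131,-0.278,0.004],[0,0,0.929]],[-1,[0.131,-0.278,0.004],[0,0,0.929]],[-1,[0.131,-0.278,0.004],[0,0,0.929]],[-1,[0.131,-0.278,0.004],[0,0,0.929]],[-1,[0.131,-0.278,0.004],[0,0,0.929]],[-1,[0.131,-0.278,0.004],[0,0,0.929]],[-1,[0.131,-0.278,0.004],[0,0,0.929]],[-1,[0.131,-0.278,0.004],[0,0,0.929]],[-1,[0.131,-0.278,0.004],[0,0,0.929]],[-1,[0.131,-0.278,0.004],[0,0,0.929]]]'

```text
time: 5.75
tool_pos: [0.4623, -0.0651, 0.3]
tool_rot: [-3.141, 0.002, 0.055]
contact_force: [0.5, -0.2, -3.2]
opening: 0.0243
```

```bash
python3 -c "
from h import *
goto(-.091,-.175,7.5,.153)
s=eyes.read_camera('scene'); save('s1',s['img'])"
```

```text
t 5.75 pos [ 0.4623 -0.0651  0.3   ] rpy [-1.7998e+02  1.0000e-01  3.1400e+00] F [ 0.45 -0.24 -3.22] op 0.0243 q [-0.304, 0.184, 1.536, -0.0, 1.423, 1.212]
-> shift [-0.0002, -0.0004, 0.147] turn [-0.0004, 0.0017, 0.0006] rows 3.5
```

View pics/s1.png

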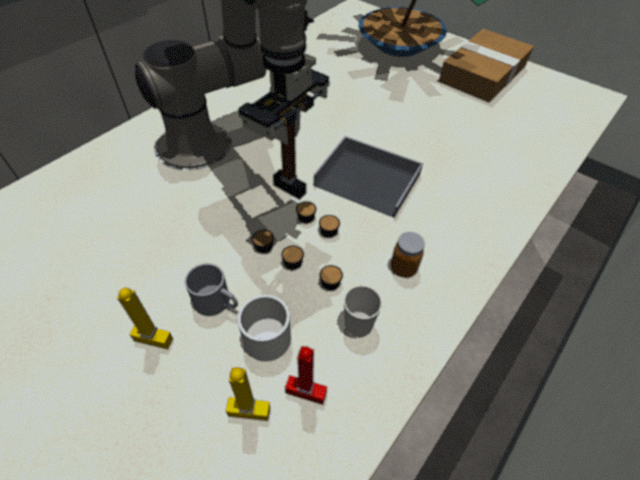

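Emit:
jog_arm --series '[[-1,[0,0,0.04],[0,0,0]],[-1,[0,0,0.08],[0,0,0]],[-1,[0,0,0.115],[0,0,0]],[-1,[0,0,0.135],[0,0,0]],[-1,[0,0,0.147],[0,0,0]],[-1,[0,0,0.147],[0,0,0]],[-1,[0,-0.01,0.147],[0,0,0]],[-1,[0,-0.02,0.147],[0,0,0]],[-1,[0,-0.032,0.147],[0,0,0]],[-1,[0,-0.045,0.147],[0,0,0]]]'

```text
time: 6.63
tool_pos: [0.4606, -0.019, 0.1551]
tool_rot: [3.141, -0.002, 0.053]
contact_force: [0.1, -0.5, -3.6]
opening: 0.0235
```

Emit:
jog_arm --series '[[-1,[0,-0.015,0],[0,0,0]],[-1,[0,-0.03,0],[0,0,0]],[-1,[0,-0.045,0],[0,0,0]],[-1,[0,-0.06,0],[0,0,0]],[-1,[0,-0.075,0],[0,0,0]],[-1,[0,-0.09,0],[0,0,-0.02]],[-1,[-0.001,-0.105,0],[0,0,-0.05]],[-1,[-0.003,-0.12,0],[0,0,-0.08]],[-1,[-0.005,-0.135,0],[0,0,-0.11]],[-1,[-0.007,-0.15,0],[0,0,-0.13]],[-1,[-0.009,-0.165,0],[0,0,-0.13]]]'

```text
time: 7.55
tool_pos: [0.4422, 0.1461, 0.1553]
tool_rot: [-3.141, -0.002, 0.186]
contact_force: [0.6, -0.1, -3.1]
opening: 0.024
```

```bash
python3 -c "
from h import *
pods('top2')
goto(-.07,.1,0,.153);s=status.observe();print(topan(s['tool_pos']))
s=eyes.read_camera('scene'); save('s2',s['img'])"
```

```text
pod px [302. 236.] area 336 box [21 21] world [ 0.637 -0.124] pan [ 0.07  -0.266]
pod px [250. 280.] area 341 box [21 21] world [ 0.535 -0.001] pan [-0.007 -0.126]
pod px [308. 281.] area 344 box [20 22] world [ 0.529 -0.138] pan [-0.038 -0.259]
pod px [313. 320.] area 350 box [21 21] world [ 0.44  -0.147] pan [-0.128 -0.252]
t 7.6 pos [0.4416 0.1482 0.1553] rpy [-1.7989e+02 -1.3000e-01  1.0610e+01] F [-0.1   3.08 -3.62] op 0.0239 q [0.158, 0.31, 1.789, 0.002, 1.04, 1.542]
-> shift [0.0016, -0.0621, 0.0024] turn [-0.002, -0.0022, 0.0003] rows 1.5
[-0.07162793  0.03791435]
```

View pics/s2.png

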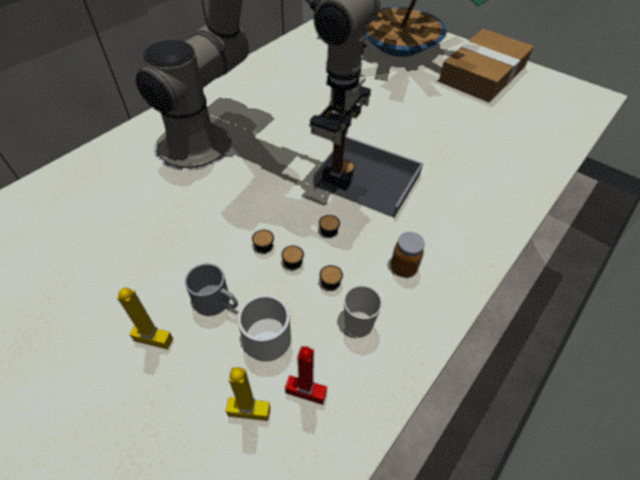

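Pod D is inside the pan just ahead of the blade, at scene (348,167). I'll push it deeper, lift, and go behind the next one.

Emit:
jog_arm --series '[[-1,[0.001,-0.012,0.001],[0,0,0]],[-1,[0.001,-0.025,0.001],[0,0,0]],[-1,[0.001,-0.038,0.001],[0,0,0]],[-1,[0.001,-0.05,0.001],[0,0,0]],[-1,[0.001,-0.06,0.001],[0,0,0]],[-1,[0.001,-0.06,0.001],[0,0,0]],[-1,[0.001,-0.052,-0.02],[0,0,0]],[-1,[0.001,-0.05,-0.06],[0,0,0]],[-1,[0.001,-0.05,-0.1],[0,0,0]],[-1,[0.001,-0.05,-0.12],[0,0,0]],[-1,[0.001,-0.05,-0.12],[0,0,0]]]'

```text
time: 8.57
tool_pos: [0.4364, 0.1938, 0.2794]
tool_rot: [-3.141, -0.011, 0.183]
contact_force: [1.0, 0.6, -3.5]
opening: 0.0239
```

```bash
python3 -c "
from h import *
pods('top3')
goto(-.007,-.19,0,.272)"
```

```text
pod px [302. 236.] area 336 box [21 21] world [ 0.637 -0.124] pan [ 0.07  -0.266]
pod px [250. 280.] area 341 box [21 21] world [ 0.535 -0.001] pan [-0.008 -0.126]
pod px [308. 281.] area 344 box [20 22] world [ 0.529 -0.138] pan [-0.038 -0.259]
pod px [313. 320.] area 350 box [21 21] world [ 0.44  -0.147] pan [-0.128 -0.252]
t 8.62 pos [0.4351 0.1935 0.2763] rpy [-179.99   -0.32   10.51] F [-0.12  0.2  -3.89] op 0.0239 q [0.257, 0.212, 1.566, -0.0, 1.358, 1.645]
-> shift [0.0631, 0.2735, 0.0046] turn [-0.0002, -0.0057, -0.0016] rows 6.7
```

View pics/top3.png

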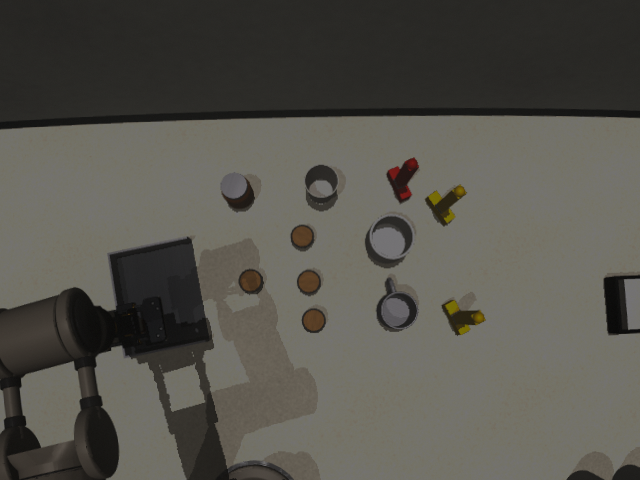

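Emit:
jog_arm --series '[[-1,[0.063,0.274,0.005],[0,0,0]],[-1,[0.063,0.274,0.005],[0,0,0]],[-1,[0.063,0.274,0.005],[0,0,0]],[-1,[0.063,0.274,0.005],[0,0,0]],[-1,[0.063,0.274,0.005],[0,0,0]],[-1,[0.063,0.274,0.005],[0,0,0]],[-1,[0.063,0.274,0.005],[0,0,0]],[-1,[0.063,0.274,0.005],[0,0,0]],[-1,[0.063,0.274,0.005],[0,0,0]]]'

```text
time: 9.37
tool_pos: [0.5452, -0.0658, 0.2662]
tool_rot: [-3.139, 0.005, 0.18]
contact_force: [-0.3, -0.1, -4.9]
opening: 0.0241
```

```bash
python3 -c "
from h import *
goto(-.007,-.19,0,.153)"
```

```text
t 9.37 pos [ 0.5452 -0.0658  0.2662] rpy [-179.87    0.26   10.34] F [-0.31 -0.07 -4.91] op 0.0241 q [-0.26, 0.363, 1.383, 0.0, 1.401, 1.131]
-> shift [0.0027, -0.0012, 0.1132] turn [-0.0023, 0.0046, -0.0046] rows 2.7
```

Emit:
jog_arm --series '[[-1,[0.003,-0.001,0.035],[0,0,-0.005]],[-1,[0.003,-0.001,0.07],[0,0,-0.005]],[-1,[0.003,-0.001,0.1],[0,0,-0.005]],[-1,[0.003,-0.001,0.113],[0,0,-0.005]],[-1,[0.003,-0.001,0.113],[0,0,-0.005]],[-1,[0.003,-0.012,0.113],[0,0,-0.005]],[-1,[0.003,-0.025,0.113],[0,0,-0.005]],[-1,[0.003,-0.04,0.113],[0,0,-0.005]],[-1,[0.003,-0.055,0.113],[0,0,-0.005]],[-1,[0.003,-0.07,0.113],[0,0,-0.005]],[-1,[0.003,-0.085,0.113],[0,0,-0.005]],[-1,[0.003,-0.1,0.113],[0,0,-0.005]]]'

```text
time: 10.37
tool_pos: [0.5306, 0.037, 0.1578]
tool_rot: [3.141, -0.003, 0.19]
contact_force: [0.2, -0.2, -3.5]
opening: 0.0235
```

```bash
python3 -c "
from h import *
goto(-.007,.1,0,.152)"
```

```text
t 10.37 pos [0.5306 0.037  0.1578] rpy [ 1.7999e+02 -1.6000e-01  1.0880e+01] F [ 0.15 -0.16 -3.49] op 0.0235 q [-0.075, 0.418, 1.611, 0.001, 1.11, 1.306]
-> shift [-0.0015, -0.1877, 0.0058] turn [0.0002, -0.0028, 0.0049] rows 4.5
```

Emit:
jog_arm --series '[[-1,[-0.001,-0.015,0.002],[0,0,0.005]],[-1,[-0.001,-0.03,0.004],[0,0,0.005]],[-1,[-0.001,-0.045,0.004],[0,0,0.005]],[-1,[-0.001,-0.06,0.004],[0,0,0.005]],[-1,[-0.001,-0.075,0.004],[0,0,0.005]],[-1,[-0.001,-0.09,0.004],[0,0,0.005]],[-1,[-0.001,-0.105,0.004],[0,0,0.005]],[-1,[-0.001,-0.12,0.004],[0,0,0.005]],[-1,[-0.001,-0.135,0.004],[0,0,0.005]],[-1,[-0.001,-0.15,0.004],[0,0,0.005]],[-1,[-0.001,-0.165,0.004],[0,0,0.005]],[-1,[-0.001,-0.18,0.004],[0,0,0.005]]]'

```text
time: 11.37
tool_pos: [0.4953, 0.2137, 0.1539]
tool_rot: [-3.141, -0.003, 0.185]
contact_force: [0.1, -0.8, -2.7]
opening: 0.024
```

Emit:
jog_arm --series '[[-1,[0,-0.005,0],[0,0,0]],[-1,[0,-0.005,0],[0,0,0]],[-1,[0,0.004,-0.02],[0,0,0]],[-1,[0,0.006,-0.06],[0,0,0]],[-1,[0,0.006,-0.1],[0,0,0]],[-1,[0,0.03,-0.12],[0,0,0]],[-1,[0,0.06,-0.12],[0,0,0]],[-1,[0,0.06,-0.12],[0,0,0]]]'

```text
time: 12.03
tool_pos: [0.5082, 0.1481, 0.2745]
tool_rot: [3.138, -0.005, 0.181]
contact_force: [-0.2, -0.4, -4.3]
opening: 0.0236
```

```bash
python3 -c "
from h import *
pods('top4')
goto(-.038,-.325,0,.272)
s=eyes.read_camera('scene'); save('s4',s['img'])"
```

```text
pod px [302. 236.] area 336 box [21 21] world [ 0.637 -0.124] pan [ 0.071 -0.266]
pod px [308. 281.] area 345 box [21 22] world [ 0.529 -0.138] pan [-0.038 -0.259]
pod px [140. 309.] area 123 box [17 12] world [0.473 0.258] pan [-0.02  0.14]
pod px [313. 320.] area 350 box [21 21] world [ 0.44  -0.147] pan [-0.127 -0.252]
pod px [143. 329.] area 307 box [19 21] world [0.426 0.252] pan [-0.068  0.143]
t 12.08 pos [0.5073 0.15   0.2733] rpy [ 1.7995e+02 -1.2000e-01  1.0330e+01] F [-0.74 -0.08 -4.  ] op 0.0235 q [0.143, 0.316, 1.432, -0.001, 1.392, 1.534]
-> shift [-0.0296, 0.3527, 0.0016] turn [0.0009, -0.0021, -0.0047] rows 8.5
```

View pics/s4.png

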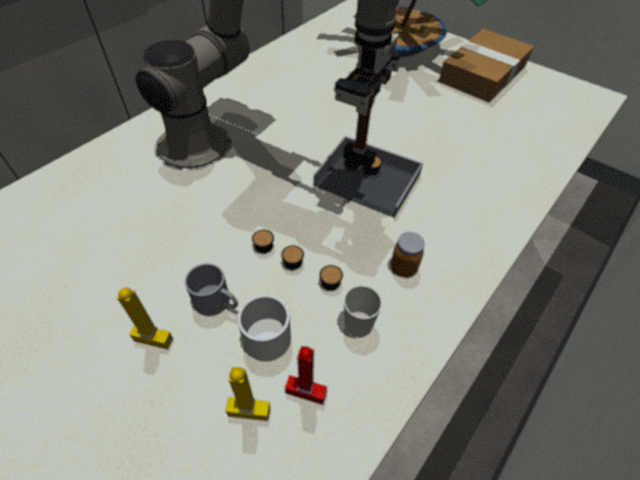

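Both pods are settled deep in the pan, at pan (-0.068, 0.143) and about (-0.01, 0.14). Next is pod C, swept on a slight diagonal.

```bash
python3 -c "
from h import *
goto(-.046,-.3245,7,.272)"
```

```text
t 12.13 pos [0.5068 0.1512 0.2726] rpy [-1.7999e+02 -4.0000e-02  1.0380e+01] F [-0.2   0.14 -3.06] op 0.0239 q [0.145, 0.317, 1.432, 0.0, 1.392, 1.534]
-> shift [-0.0376, 0.3535, 0.0005] turn [-0.0002, -0.0007, 0.1184] rows 8.5
```

Emit:
jog_arm --series '[[-1,[-0.038,0.354,0],[0,0,0.118]],[-1,[-0.038,0.354,0],[0,0,0.118]],[-1,[-0.038,0.354,0],[0,0,0.118]],[-1,[-0.038,0.354,0],[0,0,0.118]],[-1,[-0.038,0.354,0],[0,0,0.118]],[-1,[-0.038,0.354,0],[0,0,0.118]],[-1,[-0.038,0.354,0],[0,0,0.118]],[-1,[-0.038,0.354,0],[0,0,0.118]],[-1,[-0.038,0.354,0],[0,0,0.118]],[-1,[-0.038,0.354,0],[0,0,0.118]],[-1,[-0.038,0.354,0],[0,0,0.118]]]'

```text
time: 13.05
tool_pos: [0.5339, -0.203, 0.2711]
tool_rot: [-3.14, 0.001, 0.064]
contact_force: [-0.5, 0.8, -3.2]
opening: 0.0237
```

```bash
python3 -c "
from h import *
goto(-.046,-.3245,7,.153); pods('top5')"
```

```text
t 13.05 pos [ 0.5339 -0.203   0.2711] rpy [-1.799e+02  8.000e-02  3.660e+00] F [-0.49  0.76 -3.17] op 0.0237 q [-0.498, 0.401, 1.312, 0.001, 1.431, 1.009]
-> shift [-0.0003, 0.0005, 0.1181] turn [-0.0017, 0.0013, 0.001] rows 2.8
pod px [239. 195.] area 80 box [27 24] world [0.739 0.024] pan [ 0.198 -0.139]
pod px [297. 235.] area 149 box [12 20] world [ 0.64  -0.113] pan [ 0.075 -0.255]
pod px [139. 304.] area 333 box [20 21] world [0.485 0.262] pan [-0.008  0.142]
pod px [316. 322.] area 198 box [16 20] world [ 0.436 -0.154] pan [-0.133 -0.258]
pod px [143. 329.] area 339 box [20 21] world [0.427 0.25 ] pan [-0.067  0.141]
```

View pics/top5.png

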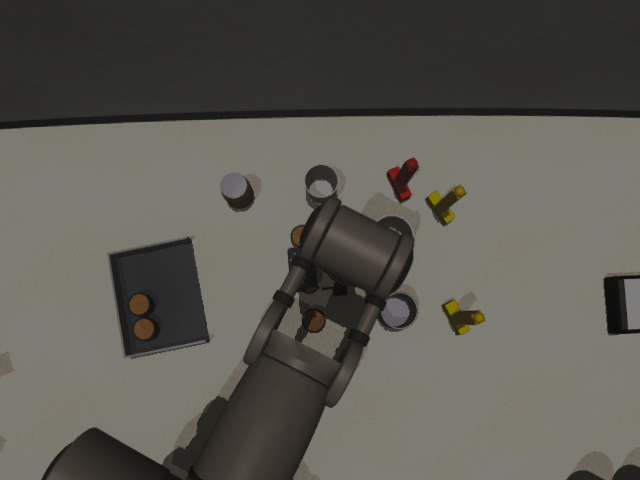

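Emit:
jog_arm --series '[[-1,[0,0,0.035],[0,0,0]],[-1,[0,0,0.07],[0,0,0]],[-1,[0,0,0.1],[0,0,0]],[-1,[0,0,0.118],[0,0,0]],[-1,[0,0,0.12],[0,0,0]],[-1,[0,-0.01,0.12],[0,0,0]],[-1,[0,-0.022,0.12],[0,0,0]],[-1,[0,-0.035,0.12],[0,0,0]],[-1,[0,-0.05,0.12],[0,0,0]],[-1,[0,-0.065,0.12],[0,0,0]],[-1,[0,-0.08,0.12],[0,0,0]],[-1,[0,-0.095,0.12],[0,0,0]]]'

```text
time: 14.1
tool_pos: [0.5279, -0.1057, 0.1528]
tool_rot: [3.141, -0.001, 0.067]
contact_force: [-0.0, -0.4, -3.4]
opening: 0.0234
```

Emit:
jog_arm --series '[[-1,[0,-0.015,0],[0,0,0]],[-1,[0,-0.03,0],[0,0,0]],[-1,[0,-0.045,0],[0,0,0]],[-1,[0,-0.06,0],[0,0,0]],[-1,[0,-0.075,0],[0,0,0]],[-1,[0,-0.09,0],[0,0,0]],[-1,[0,-0.105,0],[0,0,0]],[-1,[0,-0.12,0],[0,0,0]],[-1,[0,-0.13,0],[0,0,0]]]'

```text
time: 14.85
tool_pos: [0.5189, 0.0244, 0.1527]
tool_rot: [-3.141, -0.001, 0.067]
contact_force: [0.0, -0.1, -3.1]
opening: 0.0239
```

```bash
python3 - <<'E'
from h import *
goto(-.001,.043,7,.153); pods('top6')
s=eyes.read_camera('scene'); save('s6',s['img'][100:330,180:460].repeat(2,0).repeat(2,1))
E
```

```text
t 14.85 pos [0.5189 0.0244 0.1527] rpy [-1.7997e+02 -4.0000e-02  3.8500e+00] F [ 0.04 -0.12 -3.07] op 0.0239 q [-0.101, 0.404, 1.65, 0.001, 1.087, 1.402]
-> shift [0.0008, -0.1421, -0.0003] turn [-0.0005, -0.0007, 0.0044] rows 3.4
pod px [302. 236.] area 328 box [20 21] world [ 0.637 -0.124] pan [ 0.071 -0.266]
pod px [138. 304.] area 308 box [18 21] world [0.485 0.264] pan [-0.008  0.144]
pod px [313. 320.] area 348 box [21 21] world [ 0.44  -0.147] pan [-0.127 -0.252]
```

View pics/s6.png

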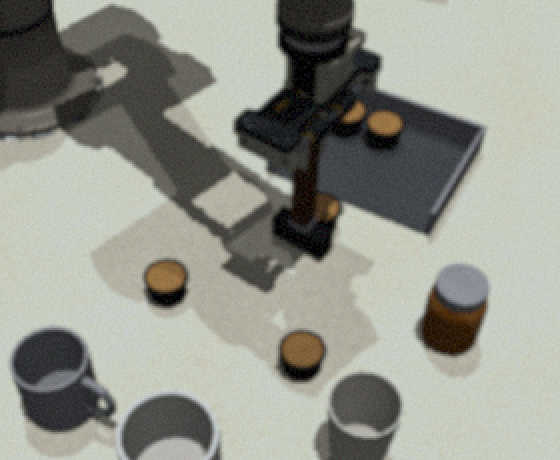

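Pod C is still centred ahead of the blade at crop (325,208). Continuing.

Emit:
jog_arm --series '[[-1,[0,-0.015,0],[0,0,0]],[-1,[0,-0.03,0],[0,0,0]],[-1,[0,-0.045,0],[0,0,0]],[-1,[0,-0.06,0],[0,0,0]],[-1,[0,-0.075,0],[0,0,0]],[-1,[0,-0.09,0],[0,0,0]],[-1,[0,-0.105,0],[0,0,0]],[-1,[0,-0.12,0],[0,0,0]],[-1,[0,-0.132,0],[0,0,0]],[-1,[0,-0.142,0],[0,0,0]],[-1,[0,-0.142,0],[0,0,0]],[-1,[0,-0.134,-0.01],[0,0,0]]]'

```text
time: 15.95
tool_pos: [0.5093, 0.1562, 0.1607]
tool_rot: [3.142, 0.004, 0.068]
contact_force: [1.1, 0.5, -3.3]
opening: 0.024
```

Emit:
jog_arm --series '[[-1,[0,0,-0.03],[0,0,0]],[-1,[0,0,-0.07],[0,0,0]],[-1,[0,0.02,-0.11],[0,0,0]],[-1,[0,0.06,-0.11],[0,0,0]],[-1,[0,0.1,-0.11],[0,0,0]],[-1,[0,0.1,-0.11],[0,0,0]]]'

```text
time: 16.45
tool_pos: [0.5178, 0.0481, 0.2737]
tool_rot: [3.137, -0.002, 0.06]
contact_force: [-0.3, 0.3, -3.6]
opening: 0.0235
```

```bash
python3 - <<'E'
from h import *
pods('top7')
goto(.072,-.333,0,.272)
s=eyes.read_camera('scene'); save('s7',s['img'][100:330,180:460].repeat(2,0).repeat(2,1))
E
```

```text
pod px [302. 236.] area 326 box [20 21] world [ 0.637 -0.124] pan [ 0.071 -0.266]
pod px [138. 306.] area 225 box [20 16] world [0.479 0.265] pan [-0.014  0.146]
pod px [313. 320.] area 347 box [21 21] world [ 0.44  -0.147] pan [-0.127 -0.252]
pod px [143. 329.] area 336 box [20 21] world [0.427 0.25 ] pan [-0.067  0.141]
t 16.5 pos [0.5173 0.051  0.2732] rpy [ 1.799e+02 -6.000e-02  3.410e+00] F [-0.05 -0.15 -5.14] op 0.0235 q [-0.048, 0.299, 1.456, -0.002, 1.385, 1.463]
-> shift [0.1192, 0.2485, 0.0017] turn [0.0017, -0.001, -0.1255] rows 6.6
```

View pics/s7.png

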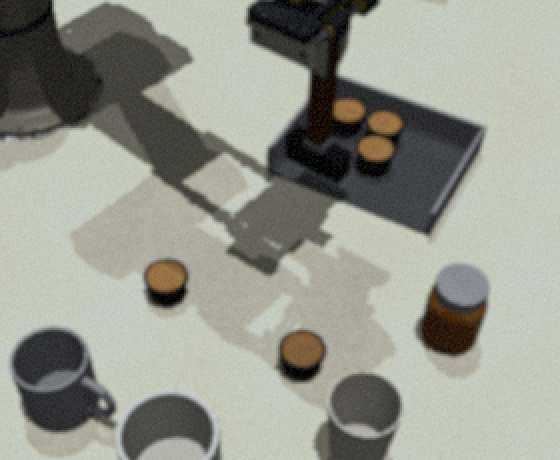

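Pod C is in the pan too (crop (376,150)). Next is pod A.

Emit:
jog_arm --series '[[-1,[0.119,0.248,0],[0,0,-0.126]],[-1,[0.119,0.248,0],[0,0,-0.126]],[-1,[0.119,0.248,0],[0,0,-0.126]],[-1,[0.119,0.248,0],[0,0,-0.126]],[-1,[0.119,0.248,0],[0,0,-0.126]],[-1,[0.119,0.248,0],[0,0,-0.126]],[-1,[0.119,0.248,0],[0,0,-0.126]],[-1,[0.119,0.248,0],[0,0,-0.126]],[-1,[0.119,0.248,0],[0,0,-0.126]]]'

```text
time: 17.3
tool_pos: [0.6522, -0.185, 0.2706]
tool_rot: [-3.14, 0.002, 0.19]
contact_force: [-0.1, 0.6, -3.2]
opening: 0.0242
```

```bash
python3 - <<'E'
from h import *
goto(.071,-.333,0,.153)
E
```

```text
t 17.3 pos [ 0.6522 -0.185   0.2706] rpy [-1.7991e+02  1.1000e-01  1.0890e+01] F [-0.15  0.56 -3.16] op 0.0242 q [-0.389, 0.621, 0.948, 0.0, 1.575, 0.991]
-> shift [-0.0029, 0.0049, 0.1176] turn [-0.0016, 0.0019, 0.0051] rows 2.8
```

Emit:
jog_arm --series '[[-1,[-0.003,0.005,0.035],[0,0,0.005]],[-1,[-0.003,0.005,0.07],[0,0,0.005]],[-1,[-0.003,0.005,0.1],[0,0,0.005]],[-1,[-0.003,0.005,0.117],[0,0,0.005]],[-1,[-0.003,0.005,0.118],[0,0,0.005]],[-1,[-0.003,-0.005,0.118],[0,0,0.005]],[-1,[-0.003,-0.015,0.118],[0,0,0.005]],[-1,[-0.003,-0.03,0.118],[0,0,0.005]],[-1,[-0.003,-0.045,0.118],[0,0,0.005]],[-1,[-0.003,-0.06,0.118],[0,0,0.005]],[-1,[-0.003,-0.075,0.118],[0,0,0.005]],[-1,[-0.003,-0.09,0.118],[0,0,0.005]]]'

```text
time: 18.3
tool_pos: [0.6318, -0.094, 0.1546]
tool_rot: [3.141, -0.001, 0.188]
contact_force: [-0.1, -0.6, -3.3]
opening: 0.0242
```

Emit:
jog_arm --series '[[-1,[0,-0.015,0],[0,0,0]],[-1,[0,-0.03,0],[0,0,0]],[-1,[0,-0.045,0],[0,0,0]],[-1,[0,-0.06,0],[0,0,0]],[-1,[0,-0.075,0],[0,0,0]],[-1,[0,-0.09,0],[0,0,0]],[-1,[0,-0.105,0],[0,0,0]],[-1,[0,-0.12,0],[0,0,0]],[-1,[0,-0.13,0],[0,0,0]]]'

```text
time: 19.05
tool_pos: [0.6075, 0.0338, 0.1541]
tool_rot: [-3.141, 0.0, 0.188]
contact_force: [0.4, 0.2, -3.6]
opening: 0.0239
```

```bash
python3 - <<'E'
from h import *
goto(.07,.02,0,.153); pods('top8')
s=eyes.read_camera('scene'); save('s8',s['img'][100:330,180:460].repeat(2,0).repeat(2,1))
E
```

```text
t 19.05 pos [0.6075 0.0338 0.1541] rpy [-1.7997e+02  1.0000e-02  1.0750e+01] F [ 0.43  0.19 -3.56] op 0.0239 q [-0.071, 0.555, 1.387, 0.001, 1.2, 1.312]
-> shift [-0.0, -0.125, 0.0012] turn [-0.0006, 0.0002, 0.0026] rows 3.0
pod px [313. 320.] area 344 box [21 21] world [ 0.44  -0.147] pan [-0.128 -0.252]
```

View pics/s8.png

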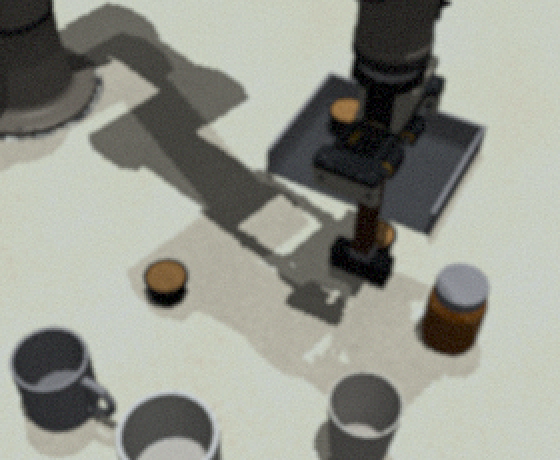

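Pod A is centred ahead of the blade at crop (382,235). Finishing the stroke.

Emit:
jog_arm --series '[[-1,[0,-0.015,0],[0,0,0]],[-1,[0,-0.03,0],[0,0,0]],[-1,[0,-0.045,0],[0,0,0]],[-1,[0,-0.06,0],[0,0,0]],[-1,[0,-0.075,0],[0,0,0]],[-1,[0,-0.09,0],[0,0,0]],[-1,[0,-0.105,0],[0,0,0]],[-1,[0,-0.117,0],[0,0,0]],[-1,[0,-0.125,0],[0,0,0]],[-1,[0,-0.125,0],[0,0,0]],[-1,[0,-0.117,-0.01],[0,0,0]],[-1,[0,-0.11,-0.03],[0,0,0]]]'

```text
time: 20.15
tool_pos: [0.5863, 0.1387, 0.1824]
tool_rot: [3.141, 0.005, 0.187]
contact_force: [-0.7, -0.3, -2.8]
opening: 0.0242
```

Emit:
jog_arm --series '[[-1,[0,0,-0.04],[0,0,0]],[-1,[0,0.02,-0.08],[0,0,0]],[-1,[0,0.06,-0.09],[0,0,0]],[-1,[0,0.1,-0.09],[0,0,0]],[-1,[0,0.12,-0.09],[0,0,0]],[-1,[0,0.12,-0.09],[0,0,0]]]'

```text
time: 20.65
tool_pos: [0.6106, 0.0152, 0.2751]
tool_rot: [3.139, -0.001, 0.18]
contact_force: [0.1, 0.3, -3.9]
opening: 0.024
```

```bash
python3 - <<'E'
from h import *
pods('top9')
s=eyes.read_camera('scene'); save('s9',s['img'][100:330,180:460].repeat(2,0).repeat(2,1))
ph=np.degrees(np.arctan2(.055,.28)); print(ph)
st=np.array([-.127,-.252])-.066*np.array([np.sin(np.radians(ph)),np.cos(np.radians(ph))]); print(st)
goto(*st,ph,.272)
E
```

```text
pod px [165. 265.] area 339 box [21 21] world [0.575 0.2  ] pan [0.069 0.065]
pod px [161. 292.] area 233 box [20 14] world [0.512 0.209] pan [0.009 0.085]
pod px [313. 320.] area 347 box [21 21] world [ 0.44  -0.147] pan [-0.127 -0.252]
11.1130405359483
[-0.13972119 -0.31676242]
t 20.75 pos [0.6098 0.0196 0.2746] rpy [-1.80e+02 -2.00e-02  1.05e+01] F [-0.38  0.23 -4.12] op 0.0238 q [-0.093, 0.475, 1.186, 0.0, 1.481, 1.294]
-> shift [-0.2095, 0.1977, 0.0025] turn [-0.0001, -0.0003, 0.1922] rows 6.9
```

View pics/s9.png

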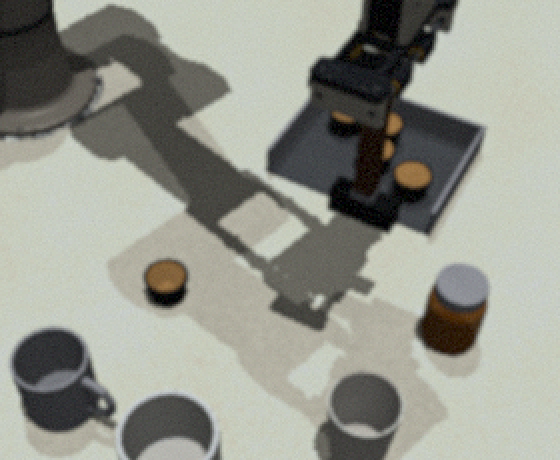

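Pod A is at pan (0.069, 0.065). The last one, E, is at pan (-0.127, -0.252). I'll sweep it at a 15.5° heading so the blade clears the pan's near wall.

```bash
python3 - <<'E'
from h import *
goto(-.1446,-.3156,15.5,.272)
E
```

```text
t 20.75 pos [0.6098 0.0196 0.2746] rpy [-1.80e+02 -2.00e-02  1.05e+01] F [-0.38  0.23 -4.12] op 0.0238 q [-0.093, 0.475, 1.186, 0.0, 1.481, 1.294]
-> shift [-0.2143, 0.1966, 0.0025] turn [-0.0001, -0.0003, 0.2688] rows 7.0
```

Emit:
jog_arm --series '[[-1,[-0.214,0.197,0],[0,0,0.269]],[-1,[-0.214,0.197,0],[0,0,0.269]],[-1,[-0.214,0.197,0],[0,0,0.269]],[-1,[-0.214,0.197,0],[0,0,0.269]],[-1,[-0.214,0.197,0],[0,0,0.269]],[-1,[-0.214,0.197,0],[0,0,0.269]],[-1,[-0.214,0.197,0],[0,0,0.269]],[-1,[-0.214,0.197,0],[0,0,0.269]],[-1,[-0.214,0.197,0],[0,0,0.269]],[-1,[-0.214,0.197,0],[0,0,0.269]]]'

```text
time: 21.58
tool_pos: [0.4364, -0.2109, 0.2745]
tool_rot: [-3.141, -0.001, -0.082]
contact_force: [-0.0, -0.3, -3.0]
opening: 0.0244
```

```bash
python3 - <<'E'
from h import *
goto(-.1446,-.3156,15.5,.153); pods('top10')
E
```

```text
t 21.58 pos [ 0.4364 -0.2109  0.2745] rpy [-1.7997e+02 -5.0000e-02 -4.7200e+00] F [-0.02 -0.3  -3.02] op 0.0244 q [-0.609, 0.232, 1.544, 0.001, 1.365, 1.044]
-> shift [-0.0014, 0.002, 0.1215] turn [-0.0005, -0.0009, 0.0031] rows 2.9
pod px [165. 265.] area 337 box [21 21] world [0.575 0.2  ] pan [0.069 0.064]
pod px [160. 295.] area 338 box [20 21] world [0.505 0.21 ] pan [0.002 0.087]
pod px [139. 304.] area 330 box [20 21] world [0.485 0.262] pan [-0.008  0.142]
pod px [143. 329.] area 339 box [20 21] world [0.427 0.25 ] pan [-0.067  0.141]
```

Emit:
jog_arm --series '[[-1,[-0.001,0.002,0.035],[0,0,0]],[-1,[-0.001,0.002,0.07],[0,0,0]],[-1,[-0.001,0.002,0.1],[0,0,0]],[-1,[-0.001,0.002,0.12],[0,0,0]],[-1,[-0.001,0.002,0.122],[0,0,0]],[-1,[-0.001,-0.01,0.122],[0,0,0]],[-1,[-0.001,-0.022,0.122],[0,0,0]],[-1,[-0.001,-0.035,0.122],[0,0,0]],[-1,[-0.001,-0.05,0.122],[0,0,0]],[-1,[-0.001,-0.065,0.122],[0,0,0]],[-1,[-0.001,-0.08,0.122],[0,0,0]],[-1,[-0.001,-0.095,0.122],[0,0,0]]]'

```text
time: 22.63
tool_pos: [0.4434, -0.1147, 0.1534]
tool_rot: [3.141, -0.002, -0.081]
contact_force: [-0.2, 0.3, -3.3]
opening: 0.0237
```

Emit:
jog_arm --series '[[-1,[0,-0.015,0],[0,0,0]],[-1,[0,-0.03,0],[0,0,0]],[-1,[0,-0.045,0],[0,0,0]],[-1,[0,-0.06,0],[0,0,0]],[-1,[0,-0.075,0],[0,0,0]],[-1,[0,-0.09,0],[0,0,0]]]'

```text
time: 23.13
tool_pos: [0.4506, -0.0249, 0.1534]
tool_rot: [-3.142, -0.002, -0.081]
contact_force: [-0.2, -0.5, -3.3]
opening: 0.0239
```

```bash
python3 - <<'E'
from h import *
goto(-.071,-.0506,15.5,.153); pods('top11')
s=eyes.read_camera('scene'); save('s11',s['img'][100:330,180:460].repeat(2,0).repeat(2,1))
E
```

```text
t 23.13 pos [ 0.4506 -0.0249  0.1534] rpy [-1.80e+02 -1.30e-01 -4.64e+00] F [-0.25 -0.46 -3.31] op 0.0239 q [-0.226, 0.288, 1.829, 0.0, 1.023, 1.426]
-> shift [0.001, -0.0865, 0.0004] turn [-0.0, -0.0022, 0.0046] rows 2.1
pod px [165. 265.] area 337 box [21 21] world [0.575 0.2  ] pan [0.069 0.065]
pod px [160. 295.] area 338 box [20 21] world [0.505 0.21 ] pan [0.002 0.087]
pod px [139. 304.] area 329 box [20 21] world [0.485 0.262] pan [-0.008  0.142]
pod px [143. 329.] area 336 box [20 21] world [0.427 0.25 ] pan [-0.068  0.141]
```

View pics/s11.png

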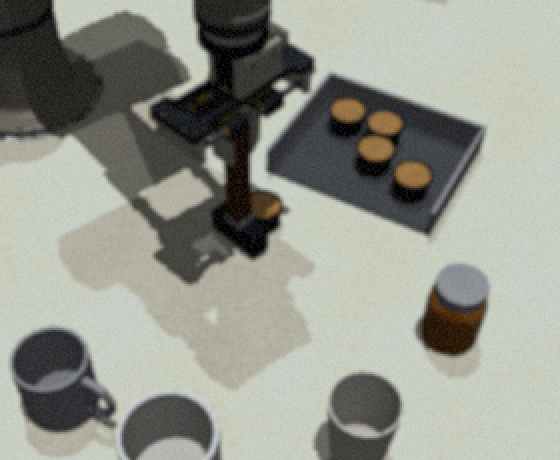

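Pod E is centred ahead of the blade at crop (262,208). I'll finish the diagonal and straighten into the pan.

Emit:
jog_arm --series '[[-1,[0.001,-0.015,0],[0,0,0]],[-1,[0.001,-0.03,0],[0,0,0]],[-1,[0.001,-0.045,0],[0,0,0]],[-1,[0.001,-0.06,0],[0,0,-0.03]],[-1,[0.001,-0.072,0],[0,0,-0.07]],[-1,[0.001,-0.084,0],[0,0,-0.12]],[-1,[-0.001,-0.096,0],[0,0,-0.17]],[-1,[-0.004,-0.109,0],[0,0,-0.22]],[-1,[-0.007,-0.122,0],[0,0,-0.26]],[-1,[-0.01,-0.135,0],[0,0,-0.27]],[-1,[-0.013,-0.148,0],[0,0,-0.27]],[-1,[-0.013,-0.148,0],[0,0,-0.27]]]'

```text
time: 24.23
tool_pos: [0.4492, 0.1235, 0.153]
tool_rot: [-3.141, -0.002, 0.19]
contact_force: [-0.4, 0.3, -3.3]
opening: 0.0236
```

```bash
python3 - <<'E'
from h import *
goto(-.066,.013,0,.153); pods('top12'); print(topan(status.observe()['tool_pos']))
s=eyes.read_camera('scene'); save('s12',s['img'][100:330,180:460].repeat(2,0).repeat(2,1))
E
```

```text
t 24.23 pos [0.4492 0.1235 0.153 ] rpy [-1.7996e+02 -9.0000e-02  1.0880e+01] F [-0.39  0.3  -3.26] op 0.0236 q [0.103, 0.314, 1.792, 0.001, 1.035, 1.484]
-> shift [0.0027, -0.0007, -0.0] turn [-0.0006, -0.0015, 0.0049] rows 0.1
pod px [165. 265.] area 330 box [21 21] world [0.575 0.2  ] pan [0.069 0.065]
[-0.0686638   0.01124435]
```

View pics/s12.png

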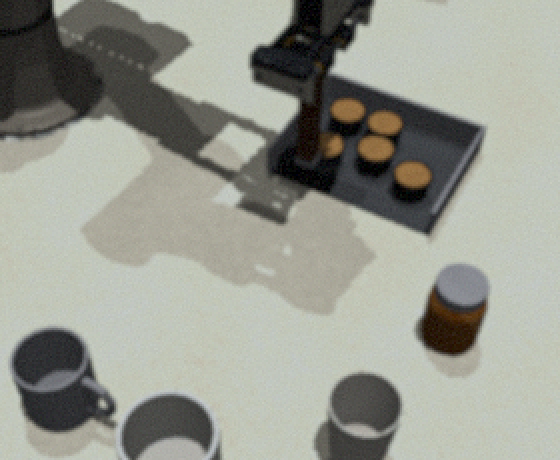

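Emit:
jog_arm --series '[[-1,[0.001,-0.007,0],[0,0,0]],[-1,[0.001,-0.007,0],[0,0,0]],[-1,[0.001,0.002,-0.02],[0,0,0]],[-1,[0.001,0.01,-0.06],[0,0,0]],[-1,[0.001,0.04,-0.1],[0,0,0]],[-1,[0.001,0.08,-0.14],[0,0,0]],[-1,[0.1,0.12,-0.16],[0,0,0]],[-1,[0.1,0.16,-0.16],[0,0,0]],[-1,[0.1,0.2,-0.16],[0,0,0]],[-1,[0.1,0.2,-0.16],[0,0,0]],[-1,[0.1,0.2,-0.16],[0,0,0]]]'

```text
time: 25.25
tool_pos: [0.5877, -0.0619, 0.312]
tool_rot: [3.138, -0.001, 0.183]
contact_force: [0.5, 0.5, -2.6]
opening: 0.0239
```

```bash
python3 - <<'E'
from h import *
from scipy.optimize import least_squares
c=pods('top13')
s=eyes.read_camera('scene'); save('s13',s['img'][100:330,180:460].repeat(2,0).repeat(2,1))
st=status.observe(); print(st['tool_pos'],st['qpos'])
D=[([.179,.4933,.2262],.343,1.525),([.4369,.115,.3113],.148,1.55),([.6214,-.3301,.3282],.681,.689),([.6211,-.328,.155],.73,1.058),([.4623,-.0651,.3],.184,1.536),([.4416,.1482,.1553],.31,1.789),([.5306,.037,.1578],.418,1.611),([.6522,-.185,.2706],.621,.948),([.4364,-.2109,.2745],.232,1.544)]
def f(p):
    L1,L2,a,hz=p; o=[]
    for P,a2,a3 in D:
        r=np.sqrt(P[0]**2+P[1]**2-.0767**2)
        o+=[a+L1*np.sin(a2)+L2*np.sin(a2+a3)-r, hz+L1*np.cos(a2)+L2*np.cos(a2+a3)-P[2]]
    return o
r=least_squares(f,[.4,.4,0,0]); print(r.x,np.abs(r.fun).max())
E
```

```text
pod px [163. 264.] area 241 box [17 21] world [0.577 0.206] pan [0.073 0.07 ]
pod px [154. 291.] area 63 box [ 9 15] world [0.513 0.226] pan [0.013 0.101]
pod px [139. 304.] area 334 box [20 21] world [0.485 0.262] pan [-0.008  0.142]
pod px [141. 329.] area 235 box [14 21] world [0.427 0.256] pan [-0.066  0.147]
[ 0.58607317 -0.05932675  0.31122161] [-2.30689129e-01  4.19048297e-01  1.17681370e+00 -4.73000385e-04
  1.54626885e+00  1.15644886e+00]
[ 0.52308008  0.38211824 -0.01797723 -0.15445472] 0.013664216390935846
```

View pics/s13.png

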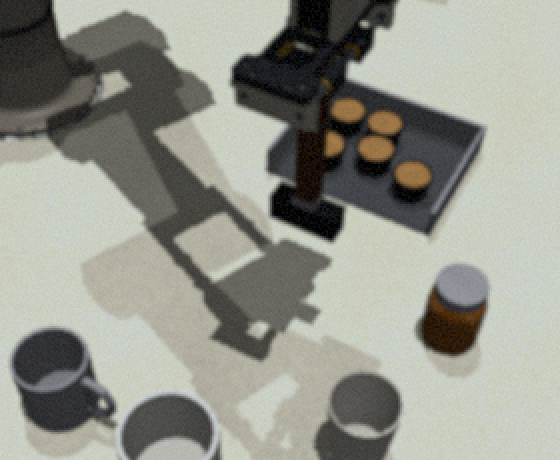

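All five pods are in the pan: three rows visible, and E is at crop (330,150). For the flip I'll stand the sweeper on the clear counter and regrip with the jaws across the blade. Then I'll tip it, lay it down and regrip near the blade.

```bash
python3 - <<'E'
from h import *
plan([.53,-.17,.20],0)
E
```

```text
t 25.35 pos [ 0.5861 -0.0593  0.3112] rpy [1.7999e+02 4.0000e-02 1.0520e+01] F [-0.39  0.55 -4.46] op 0.0239 q [-0.231, 0.419, 1.177, -0.0, 1.546, 1.156]
-> shift [-0.0753, 0.0985, 0.1113] turn [0.0003, 0.0007, 0.1837] rows 4.0
```

Emit:
jog_arm --series '[[-1,[-0.02,0.025,0.025],[0,0,0.05]],[-1,[-0.04,0.05,0.05],[0,0,0.1]],[-1,[-0.06,0.075,0.08],[0,0,0.15]],[-1,[-0.075,0.099,0.111],[0,0,0.184]],[-1,[-0.075,0.099,0.111],[0,0,0.184]],[-1,[-0.075,0.099,0.13],[0,0,0.184]],[-1,[-0.075,0.099,0.145],[0,0,0.184]],[-1,[-0.075,0.099,0.153],[0,0,0.184]],[-1,[-0.075,0.099,0.157],[0,0,0.184]],[-1,[-0.075,0.099,0.157],[0,0,0.184]]]'

```text
time: 26.18
tool_pos: [0.5296, -0.1667, 0.1547]
tool_rot: [-3.141, 0.001, 0.005]
contact_force: [-0.2, 0.6, -3.6]
opening: 0.0241
```

```bash
python3 - <<'E'
from h import *
c=pods('top14')
plan([.53,-.17,.149],0)
E
```

```text
pod px [165. 265.] area 339 box [21 21] world [0.575 0.2  ] pan [0.069 0.065]
pod px [160. 295.] area 339 box [20 21] world [0.505 0.21 ] pan [0.002 0.087]
pod px [139. 304.] area 333 box [20 21] world [0.485 0.262] pan [-0.008  0.142]
pod px [176. 320.] area 352 box [21 22] world [0.447 0.173] pan [-0.062  0.061]
pod px [143. 329.] area 339 box [20 21] world [0.427 0.25 ] pan [-0.067  0.141]
t 26.23 pos [ 0.5301 -0.167   0.1555] rpy [-1.7999e+02 -1.0000e-02  2.6000e-01] F [ 0.01  0.81 -3.31] op 0.0237 q [-0.443, 0.463, 1.544, 0.0, 1.135, 1.123]
-> shift [-0.0001, 0.003, 0.0065] turn [-0.0001, -0.0002, 0.0045] rows 0.2
```

View pics/top14.png

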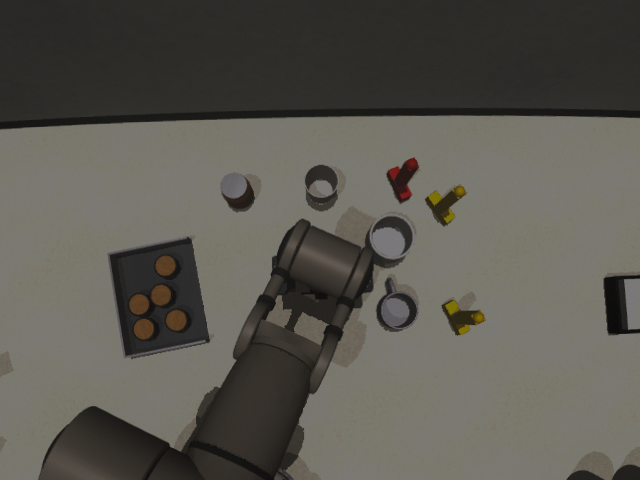

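The top view shows all five pods in the pan, each at least 0.061 m behind the mouth. Lowering to stand the sweeper and release it.

Emit:
jog_arm --series '[[-1,[0,0,0.002],[0,0,0]],[-1,[0,0,0.004],[0,0,0]],[-1,[0,0,0.006],[0,0,0]],[-1,[0,0,0.007],[0,0,0]],[-1,[0,0,0.007],[0,0,0]]]'

```text
time: 26.65
tool_pos: [0.53, -0.1675, 0.1482]
tool_rot: [3.142, -0.0, 0.004]
contact_force: [0.6, -0.0, -3.4]
opening: 0.0238
```

```bash
python3 - <<'E'
from h import *
plan([.53,-.17,.149],0)
E
```

```text
t 26.65 pos [ 0.53   -0.1675  0.1482] rpy [ 1.8e+02 -2.0e-02  2.2e-01] F [ 0.63 -0.02 -3.36] op 0.0238 q [-0.444, 0.47, 1.553, 0.0, 1.118, 1.123]
-> shift [0.0, 0.0025, -0.0008] turn [0.0, -0.0003, 0.0038] rows 0.1
```

Emit:
jog_arm --series '[[-1,[0,0,0.001],[0,0,0]],[-1,[0,0,0.002],[0,0,0]],[-1,[0,0,0.002],[0,0,0]],[-1,[0,0,0.002],[0,0,0]]]'

```text
time: 26.98
tool_pos: [0.5301, -0.1676, 0.1482]
tool_rot: [3.141, -0.002, 0.004]
contact_force: [-4.7, 1.4, 10.8]
opening: 0.0236
```

Contact with the counter (+10.8 N), so the sweeper is standing. Opening.

Emit:
jog_arm --series '[[-1,[0,0,-0.001],[0,0,0]],[0,[0,0,-0.001],[0,0,0]],[0,[0,0,-0.001],[0,0,0]],[0,[0,0,-0.001],[0,0,0]],[0,[0,0,-0.001],[0,0,0]],[0,[0,0,-0.001],[0,0,0]],[0,[0,0,-0.001],[0,0,0]]]'

```text
time: 27.57
tool_pos: [0.5299, -0.1675, 0.147]
tool_rot: [-3.141, 0.0, 0.004]
contact_force: [0.9, 0.3, 0.1]
opening: 0.0457
```

```bash
python3 - <<'E'
from h import *
plan([.53,-.1675,.148],90)
s=eyes.read_camera('scene'); save('s15',s['img'][130:330,200:400].repeat(3,0).repeat(3,1))
E
```

```text
t 27.57 pos [ 0.5299 -0.1675  0.147 ] rpy [-179.99    0.      0.22] F [0.87 0.33 0.11] op 0.0457 q [-0.444, 0.472, 1.554, 0.0, 1.115, 1.123]
-> shift [0.0001, 0.0, -0.001] turn [-0.0002, -0.0, -1.567] rows 12.5
```

View pics/s15.png

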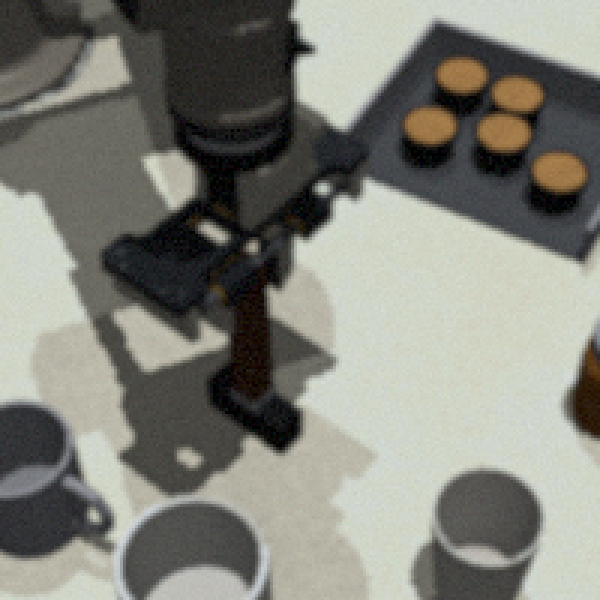

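It's standing upright at crop (255,380). I'll rise, turn 90° and regrip with the jaws along the blade's width.

Emit:
jog_arm --series '[[0.6,[0,0,-0.02],[0,0,0]],[1,[0,0,-0.05],[0,0,0]],[1,[0,0,-0.085],[0,0,0]],[1,[0,0,-0.09],[0,0,0]],[1,[0,0,-0.09],[0,0,-0.12]],[1,[0,0,-0.09],[0,0,-0.24]],[1,[0,0,-0.09],[0,0,-0.36]],[1,[0,0,-0.09],[0,0,-0.48]],[1,[0,0,-0.09],[0,0,-0.6]],[1,[0,0,-0.09],[0,0,-0.72]],[1,[0,0,-0.09],[0,0,-0.84]],[1,[0,0,-0.09],[0,0,-0.96]]]'

```text
time: 28.62
tool_pos: [0.5299, -0.1675, 0.2368]
tool_rot: [-3.141, -0.0, 0.97]
contact_force: [0.1, 0.8, -0.7]
opening: 0.0922
```

Emit:
jog_arm --series '[[1,[0,0,0],[0,0,-0.12]],[1,[0,0,0],[0,0,-0.24]],[1,[0,0,0],[0,0,-0.36]],[1,[0,0,0],[0,0,-0.48]],[1,[0,0,0],[0,0,-0.6]],[1,[0,0,0],[0,0,-0.607]],[1,[0,0,0],[0,0,-0.607]]]'

```text
time: 29.2
tool_pos: [0.5299, -0.1675, 0.2369]
tool_rot: [-3.142, -0.0, 1.568]
contact_force: [-1.5, 0.2, -0.5]
opening: 0.0917
```

```bash
python3 - <<'E'
from h import *
plan([.53,-.1675,.152],90)
s=eyes.read_camera('scene')
P=cloud(s);h=P[...,2];d=np.hypot(P[...,0]-.53,P[...,1]+.1675)
p=P[(h>.04)&(h<.2)&(d<.04)]
for z in(.06,.1,.14,.18):
    q=p[abs(p[:,2]-z)<.01]; print(z,len(q),q.mean(0).round(4) if len(q) else '')
E
```

```text
t 29.2 pos [ 0.5299 -0.1675  0.2369] rpy [-1.800e+02 -1.000e-02  8.983e+01] F [-1.52  0.19 -0.47] op 0.0917 q [-0.444, 0.391, 1.421, 0.0, 1.33, -0.441]
-> shift [-0.0001, 0.0001, 0.0849] turn [-0.0001, -0.0002, -0.0031] rows 2.0
0.06 75 [ 0.537  -0.1737  0.0602]
0.1 86 [ 0.5365 -0.1736  0.1004]
0.14 87 [ 0.5364 -0.1743  0.14  ]
0.18 112 [ 0.5364 -0.1734  0.1806]
```

Emit:
jog_arm --series '[[1,[0,0,0.035],[0,0,0]],[1,[0,0,0.07],[0,0,0]],[1,[0,0,0.085],[0,0,0]],[-1,[0,0,0.085],[0,0,0]],[-1,[0,0,0.085],[0,0,0]],[-1,[0,0,0.085],[0,0,0]],[-1,[0,0,0.085],[0,0,0]],[-1,[0,0,0.085],[0,0,0]],[-1,[0,0,0.085],[0,0,0]],[-1,[0,0,0.085],[0,0,0]],[-1,[0,0,0.085],[0,0,0]],[-1,[0,0,0.085],[0,0,0]]]'

```text
time: 30.25
tool_pos: [0.53, -0.1675, 0.1523]
tool_rot: [3.141, 0.0, 1.571]
contact_force: [0.0, 0.1, -0.8]
opening: 0.0365
```

Emit:
jog_arm --series '[[-1,[0,0,0],[0,0,0]],[-1,[0,0,0],[0,0,0]],[-1,[0,0,0],[0,0,0]]]'

```text
time: 30.5
tool_pos: [0.5299, -0.1675, 0.1521]
tool_rot: [3.142, -0.0, 1.571]
contact_force: [-0.5, 0.2, 0.3]
opening: 0.0236
```

Gripped again. Lift and test the tilt in free air.

Emit:
jog_arm --series '[[-1,[0,0,-0.03],[0,0,0]],[-1,[0,0,-0.07],[0,0,0]],[-1,[0,0,-0.11],[0,0,0]],[-1,[0,0,-0.14],[0,0,0]],[-1,[0,0,-0.14],[0,-0.1,0]],[-1,[0,0,-0.14],[0,-0.2,0]],[-1,[0,0,-0.14],[0,-0.3,0]],[-1,[0,0,-0.14],[0,-0.4,0]],[-1,[0,0,-0.14],[0,-0.4,0]]]'

```text
time: 31.25
tool_pos: [0.5292, -0.1647, 0.2902]
tool_rot: [-3.138, 0.401, 1.576]
contact_force: [1.0, 0.8, -4.9]
opening: 0.0237
```

```bash
python3 - <<'E'
from h import *
s=status.observe(); print(s['time'],s['tool_pos'],s['tool_rot'],s['qpos'].round(3)); print(Rt.from_euler('xyz',s['tool_rot']).as_matrix().round(3))
E
```

```text
31.25 [ 0.52917539 -0.16465514  0.29022211] [-3.13758537  0.40129298  1.57602868] [-0.22   0.327  1.439 -0.406  1.307 -0.131]
[[-0.005  1.    -0.002]
 [ 0.921  0.004 -0.391]
 [-0.391 -0.004 -0.921]]
```

```bash
cat > kin.py <<'E'
import numpy as np
from scipy.spatial.transform import Rotation as Rt
from scipy.optimize import least_squares
D=[([.1788,.4933,.2262],[1.077,.343,1.525,0,1.275,-.146]),([.4369,.115,.3113],[.087,.148,1.55,0,1.444,-.085]),([.6214,-.3301,.3282],[-.597,.681,.689,-.001,1.773,-.006]),([.6224,-.3241,.1571],[-.589,.727,1.057,0,1.357,-.001]),([.6211,-.328,.155],[-.595,.73,1.058,0,1.354,-.007]),([.4623,-.0651,.3],[-.304,.184,1.536,0,1.423,1.212]),([.4416,.1482,.1553],[.158,.31,1.789,.002,1.04,1.542]),([.5306,.037,.1578],[-.075,.418,1.611,.001,1.11,1.306]),([.6522,-.185,.2706],[-.389,.621,.948,0,1.575,.991]),([.4364,-.2109,.2745],[-.609,.232,1.544,.001,1.365,1.044]),([.5299,-.1675,.147],[-.444,.472,1.554,0,1.115,1.123]),([.52918,-.16466,.29022],[-.22,.327,1.439,-.406,1.307,-.131])]
def fk(p,q):
    L1,L2,a,h,d,L3,e=p
    R1=Rt.from_euler('z',q[0]);q23=q[1]+q[2]
    w=R1.apply([a+L1*np.sin(q[1])+L2*np.sin(q23)+e*np.cos(q23),d,h+L1*np.cos(q[1])+L2*np.cos(q23)-e*np.sin(q23)])
    R=R1*Rt.from_euler('y',q23)*Rt.from_euler('z',q[3])*Rt.from_euler('y',q[4])*Rt.from_euler('z',q[5])
    return w+L3*R.apply([0,0,1]),R
if __name__=='__main__':
    f=lambda p:np.concatenate([fk(p,q)[0]-np.array(P) for P,q in D])
    r=least_squares(f,[.5,.4,0,.2,.076,.39,0.]); print(r.x.round(4).tolist(),np.abs(r.fun).max())
    for P,q in (D[0],D[-1]): print(fk(r.x,q)[1].as_matrix().round(3))
    np.save('kin.npy',r.x)
E
python3 kin.py
```

```text
[0.5063, 0.3796, -0.0001, 0.2238, 0.0764, 0.3188, 0.0468] 0.000298039978502862
[[-0.341 -0.94  -0.001]
 [-0.94   0.341 -0.001]
 [ 0.001  0.    -1.   ]]
[[-1.    -0.005 -0.001]
 [-0.004  0.921 -0.39 ]
 [ 0.003 -0.39  -0.921]]
```

```bash
cat >> kin.py <<'E'
P_=np.load('kin.npy')
LO=np.array([-2.53,-.77,.04,-1,.28,-3.11])+.03;HI=np.array([2.53,2.02,2.7,4.14,2.66,3.11])-.03
def fkT(q):
    p,R=fk(P_,q); return p,R*Rt.from_euler('z',np.pi/2)
def ik(pos,R,q0):
    def f(q):
        p,Rq=fkT(q); return np.concatenate([(p-pos)*10,(Rq.inv()*R).as_rotvec()])
    r=least_squares(f,np.clip(q0,LO+.01,HI-.01),bounds=(LO,HI)); return r.x,np.abs(r.fun).max()
def toolR(psi,tau,flip=0):
    # tool z: tilted tau from down toward azimuth psi; tool x in vertical plane (perp jaws)
    z=np.array([np.sin(tau)*np.cos(psi),np.sin(tau)*np.sin(psi),-np.cos(tau)])
    y=np.array([np.sin(psi),-np.cos(psi),0.])  # horizontal
    if flip:y=-y
    x=np.cross(y,z); return Rt.from_matrix(np.stack([x,y,z],1))
E
cat > scan.py <<'E'
from kin import *
import sys
C=np.array([.622,-.328]);d=np.radians
sig=20
for tau in(40,50,60,70):
  for psi in range(-180,180,15):
    lam=max(90-sig-tau,0); 
    h=np.array([np.cos(d(psi)),np.sin(d(psi))])
    oz=np.array([*(-h*np.sin(d(lam))),-np.cos(d(lam))])  # own z: handle end leans back toward wrist
    # handle end near crock center on floor, G along -oz
    E=np.array([*(C-h*0.015),.012]); G=E-oz*.145
    for fl in(0,1):
        R=toolR(d(psi),d(tau),fl); tcp=G+R.apply([0,0,1])*.012
        best=None
        for q0 in([-.5,.6,1.2,-.5,1.3,0],[-.5,.6,1.2,.5,1.3,0],[-.5,.6,1.2,1.5,1.3,0],[-.5,.6,1.2,0,.6,1.5],[-.5,.6,1.2,0,.6,-1.5]):
            q,e=ik(tcp,R,np.array(q0))
            if e<1e-3: best=q;break
        if best is not None: print(tau,psi,fl,'lean',lam,best.round(2).tolist(),'wristz',round(tcp[2]+.319*np.cos(d(tau)),3))
E
python3 scan.py
```

```text
40 -180 0 lean 30 [-0.5, 1.1, 0.56, -0.36, 2.09, -2.15] wristz 0.373
40 -180 1 lean 30 [-0.5, 1.1, 0.56, -0.36, 2.09, 0.99] wristz 0.373
40 -165 0 lean 30 [-0.46, 1.05, 0.67, -0.47, 1.94, -2.35] wristz 0.373
40 -165 1 lean 30 [-0.46, 1.05, 0.67, -0.47, 1.94, 0.79] wristz 0.373
40 -150 0 lean 30 [-0.43, 0.99, 0.8, -0.56, 1.76, -2.52] wristz 0.373
40 -150 1 lean 30 [-0.43, 0.99, 0.8, -0.56, 1.76, 0.62] wristz 0.373
40 -135 0 lean 30 [-0.41, 0.92, 0.95, -0.64, 1.57, -2.66] wristz 0.373
40 -135 1 lean 30 [-0.41, 0.92, 0.95, -0.64, 1.57, 0.48] wristz 0.373
40 -120 0 lean 30 [-0.4, 0.86, 1.09, -0.71, 1.36, -2.8] wristz 0.373
40 -120 1 lean 30 [-0.4, 0.86, 1.09, -0.71, 1.36, 0.34] wristz 0.373
40 -105 0 lean 30 [-0.4, 0.79, 1.23, -0.77, 1.15, -2.94] wristz 0.373
40 -105 1 lean 30 [-0.4, 0.79, 1.23, -0.77, 1.15, 0.21] wristz 0.373
40 -90 0 lean 30 [-0.41, 0.73, 1.35, -0.83, 0.93, -3.08] wristz 0.373
40 -90 1 lean 30 [-0.41, 0.73, 1.35, -0.83, 0.93, 0.06] wristz 0.373
40 -75 0 lean 30 [-0.44, 0.68, 1.46, -0.86, 0.7, 3.03] wristz 0.373
40 -75 1 lean 30 [-0.44, 0.68, 1.46, -0.86, 0.7, -0.11] wr
[... 5839 characters left out ...]
 0.73, 1.8, 1.58, 1.13, 2.23] wristz 0.262
70 30 0 lean 0 [-1.06, 0.82, 1.57, 1.32, 1.32, -0.79] wristz 0.262
70 30 1 lean 0 [-1.06, 0.82, 1.57, 1.32, 1.32, 2.35] wristz 0.262
70 45 0 lean 0 [-1.04, 0.92, 1.31, 1.14, 1.55, -0.7] wristz 0.262
70 45 1 lean 0 [-1.04, 0.92, 1.31, 1.14, 1.55, 2.44] wristz 0.262
70 60 0 lean 0 [-1.0, 1.04, 1.01, 1.03, 1.8, -0.63] wristz 0.262
70 60 1 lean 0 [-1.0, 1.04, 1.01, 1.03, 1.8, 2.51] wristz 0.262
70 75 0 lean 0 [-0.94, 1.19, 0.66, 0.98, 2.07, -0.56] wristz 0.262
70 75 1 lean 0 [-0.94, 1.19, 0.66, 0.98, 2.07, 2.58] wristz 0.262
70 90 0 lean 0 [-0.88, 1.44, 0.09, 1.09, 2.4, -0.34] wristz 0.262
70 90 1 lean 0 [-0.88, 1.44, 0.09, 1.09, 2.4, 2.81] wristz 0.262
```

```bash
cat > p1.py <<'E'
from kin import *
d=np.radians
q=np.array([-.22,.327,1.439,-.406,1.307,-.131])
for psi in(30,45,60,75):
  q=np.array([-.22,.327,1.439,.3,1.307,-.131]);h=np.array([np.cos(d(psi)),np.sin(d(psi)),0])
  ed=np.array([.57,-.03,.003])
  for tau in(0,15,30,45,60,65):
    R=toolR(d(psi),d(tau)); z=R.apply([0,0,1]); tcp=ed+[0,0,.014*np.sin(d(tau))]-z*.152
    q,e=ik(tcp,R,q); print(psi,tau,tcp.round(3),q.round(2).tolist(),'e %.4f'%e,'wz',round((tcp-z*.319)[2],3))
  # lying regrip, own z = .055
  for sg in(0,20,30):
    R=toolR(d(psi),-d(sg));z=R.apply([0,0,1]); g=ed*[1,1,0]-h*.055+[0,0,.014]; tcp=g+z*.01
    qq,e=ik(tcp,R,np.array([-.22,.5,1.6,0,1.1,-.131])); print('  regrip',sg,tcp.round(3),qq.round(2).tolist(),'e %.4f'%e)
E
python3 p1.py
```

```text
30 0 [ 0.57  -0.03   0.155] [-0.19, 0.49, 1.5, 0.0, 1.15, 0.86] e 0.0000 wz 0.474
30 15 [ 0.536 -0.05   0.153] [-0.36, 0.34, 1.78, 0.27, 0.86, 0.53] e 0.0000 wz 0.462
30 30 [ 0.504 -0.068  0.142] [-0.58, 0.28, 2.04, 0.75, 0.72, -0.08] e 0.0000 wz 0.418
30 45 [ 0.477 -0.084  0.12 ] [-0.83, 0.37, 2.24, 1.25, 0.82, -0.82] e 0.0000 wz 0.346
30 60 [ 0.456 -0.096  0.091] [-1.06, 0.63, 2.36, 1.47, 1.06, -1.4] e 0.0000 wz 0.251
30 65 [ 0.451 -0.099  0.08 ] [-1.13, 0.75, 2.37, 1.48, 1.14, -1.55] e 0.0000 wz 0.215
  regrip 0 [ 0.522 -0.057  0.004] [-0.26, 0.63, 1.77, 0.0, 0.74, 0.79] e 0.0000
  regrip 20 [ 0.519 -0.059  0.005] [-0.13, 0.77, 1.51, -0.23, 1.15, 1.04] e 0.0000
  regrip 30 [ 0.518 -0.06   0.005] [-0.09, 0.86, 1.38, -0.3, 1.35, 1.09] e 0.0000
45 0 [ 0.57  -0.03   0.155] [-0.19, 0.49, 1.5, 0.0, 1.15, 0.6] e 0.0000 wz 0.474
45 15 [ 0.542 -0.058  0.153] [-0.39, 0.38, 1.72, 0.3, 0.96, 0.23] e 0.0000 wz 0.462
45 30 [ 0.516 -0.084  0.142] [-0.62, 0.37, 1.9, 0.68, 0.91, -0.27] e 0.0000 wz 0.418
45 45 [ 0.494 -0.106  0.12 ] [-0.85, 0.47, 2.02, 0.99, 1.01, -0.77] e 0.0000 wz 0.346
45 60 [ 0
[... 1217 characters left out ...]
.15, 0.08] e 0.0000 wz 0.474
75 15 [ 0.56  -0.068  0.153] [-0.4, 0.48, 1.55, 0.28, 1.16, -0.26] e 0.0000 wz 0.462
75 30 [ 0.55  -0.103  0.142] [-0.6, 0.55, 1.57, 0.52, 1.26, -0.56] e 0.0000 wz 0.418
75 45 [ 0.542 -0.134  0.12 ] [-0.76, 0.69, 1.54, 0.68, 1.4, -0.79] e 0.0000 wz 0.346
75 60 [ 0.536 -0.157  0.091] [-0.86, 0.87, 1.48, 0.8, 1.57, -0.94] e 0.0000 wz 0.251
75 65 [ 0.534 -0.163  0.08 ] [-0.89, 0.94, 1.45, 0.83, 1.62, -0.98] e 0.0000 wz 0.215
  regrip 0 [ 0.556 -0.083  0.004] [-0.28, 0.67, 1.66, -0.0, 0.8, -0.02] e 0.0000
  regrip 20 [ 0.555 -0.086  0.005] [-0.1, 0.73, 1.61, -0.44, 0.91, 0.45] e 0.0000
  regrip 30 [ 0.554 -0.088  0.005] [-0.02, 0.79, 1.57, -0.61, 1.02, 0.63] e 0.0000
```

All reachable and smooth. I'll lay the sweeper with the blade toward azimuth 60°, tool tilted 60°.

```bash
python3 - <<'E'
from h import *
import kin
d=np.radians
plan([.54,-.08,.31],R=kin.toolR(d(60),0))
E
```

```text
t 31.25 pos [ 0.5292 -0.1647  0.2902] rpy [-179.77   22.99   90.3 ] F [ 1.05  0.79 -4.88] op 0.0237 q [-0.22, 0.327, 1.439, -0.406, 1.307, -0.131]
-> shift [0.0702, 0.0111, -0.0513] turn [0.1022, 0.3929, 0.5208] rows 5.3
```

Emit:
jog_arm --series '[[-1,[0.012,0.002,-0.01],[0.02,0.07,0.09]],[-1,[0.024,0.004,-0.02],[0.036,0.14,0.185]],[-1,[0.036,0.006,-0.03],[0.055,0.21,0.28]],[-1,[0.048,0.008,-0.04],[0.073,0.28,0.37]],[-1,[0.06,0.01,-0.045],[0.09,0.35,0.46]],[-1,[0.07,0.011,-0.051],[0.102,0.393,0.521]],[-1,[0.07,0.011,-0.051],[0.102,0.393,0.521]]]'

```text
time: 31.83
tool_pos: [0.5411, -0.0832, 0.312]
tool_rot: [3.141, -0.008, 1.041]
contact_force: [1.0, -0.6, -3.7]
opening: 0.0241
```

```bash
python3 - <<'E'
from h import *
import kin
d=np.radians
plan([.504,-.144,.20],R=kin.toolR(d(60),d(60)))
E
```

```text
t 31.83 pos [ 0.5411 -0.0832  0.312 ] rpy [179.94  -0.43  59.64] F [ 1.02 -0.55 -3.74] op 0.0241 q [-0.297, 0.332, 1.304, 0.007, 1.502, 0.233]
-> shift [-0.0721, -0.0013, 0.1114] turn [0.0043, 1.0396, -0.0052] rows 8.3
```

Emit:
jog_arm --series '[[-1,[-0.008,0,0.0],[0,0.11,0]],[-1,[-0.016,0,0.01],[0,0.22,0]],[-1,[-0.024,0,0.02],[0,0.33,0]],[-1,[-0.032,0,0.03],[0,0.44,0]],[-1,[-0.04,0,0.045],[0,0.55,0]],[-1,[-0.048,0,0.06],[0,0.66,0]],[-1,[-0.056,0,0.075],[0,0.77,0]],[-1,[-0.064,0,0.09],[0,0.88,0]],[-1,[-0.072,0,0.1],[0,0.98,0]],[-1,[-0.072,-0.001,0.111],[0.004,1.04,-0.005]],[-1,[-0.072,-0.001,0.111],[0.004,1.04,-0.005]],[-1,[-0.072,-0.001,0.111],[0.004,1.04,-0.005]]]'

```text
time: 32.83
tool_pos: [0.504, -0.1459, 0.1994]
tool_rot: [3.139, -1.042, 1.05]
contact_force: [0.7, 0.8, -2.2]
opening: 0.0236
```

```bash
python3 - <<'E'
from h import *
import kin
d=np.radians
plan([.504,-.144,.100],R=kin.toolR(d(60),d(60)))
s=eyes.read_camera('scene'); save('s16',s['img'][80:330,180:460].repeat(2,0).repeat(2,1))
E
```

```text
t 32.83 pos [ 0.504  -0.1459  0.1994] rpy [179.88 -59.68  60.19] F [ 0.66  0.85 -2.18] op 0.0236 q [-0.952, 0.573, 1.731, 0.906, 1.501, -0.827]
-> shift [-0.085, -0.001, 0.0516] turn [-0.0007, 0.0055, 0.0017] rows 2.4
```

View pics/s16.png

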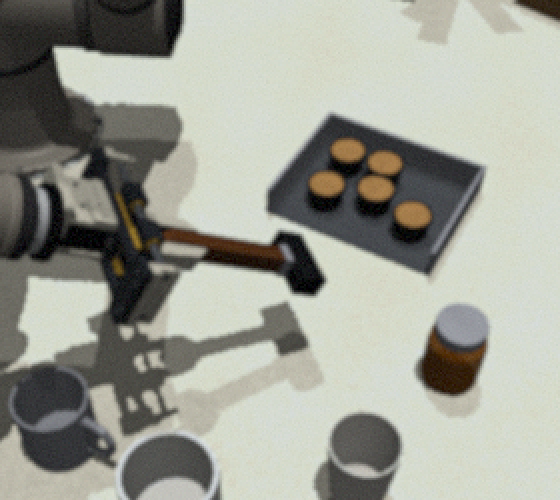

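Emit:
jog_arm --series '[[-1,[-0.025,0,0.015],[0,0,0]],[-1,[-0.05,0,0.03],[0,0,0]],[-1,[-0.07,0,0.042],[0,0,0]],[-1,[-0.083,0,0.05],[0,0,0]],[-1,[-0.088,0,0.053],[0,0,0]],[-1,[-0.088,0,0.053],[0,0,0]]]'

```text
time: 33.38
tool_pos: [0.5057, -0.1433, 0.0982]
tool_rot: [3.134, -1.041, 1.058]
contact_force: [-0.2, -0.9, -3.5]
opening: 0.0236
```

Emit:
jog_arm --series '[[-1,[-0.002,0,0.0012],[0,0,0]],[-1,[-0.004,0,0.0024],[0,0,0]],[-1,[-0.006,0,0.0035],[0,0,0]],[-1,[-0.006,0,0.0035],[0,0,0]]]'

```text
time: 33.72
tool_pos: [0.5053, -0.1437, 0.0913]
tool_rot: [3.135, -1.042, 1.055]
contact_force: [0.5, -0.1, -4.2]
opening: 0.0239
```

```bash
python3 - <<'E'
from h import *
s=status.observe(); print(s['tool_pos'],s['contact_force'])
E
```

```text
[ 0.5053221  -0.14372359  0.09127754] [ 0.46136056 -0.11104485 -4.24869704]
```

Emit:
jog_arm --series '[[-1,[-0.0015,0,0.001],[0,0,0]],[-1,[-0.003,0,0.002],[0,0,0]],[-1,[-0.004,0,0.0025],[0,0,0]],[-1,[-0.004,0,0.0025],[0,0,0]]]'

```text
time: 34.05
tool_pos: [0.5055, -0.1436, 0.0873]
tool_rot: [3.136, -1.046, 1.053]
contact_force: [-1.7, -3.2, 4.3]
opening: 0.0238
```

Contact. Release; it should settle the last 30° onto the counter.

Emit:
jog_arm --series '[[0.3,[0,0,0],[0,0,0]],[0.3,[0,0,0],[0,0,0]],[0.3,[0,0,0],[0,0,0]],[0.3,[0,0,0],[0,0,0]],[0.6,[0,0,0],[0,0,0]],[1,[0,0,0],[0,0,0]],[1,[0,0,0],[0,0,0]],[1,[0,0,0],[0,0,0]],[1,[0.02,0,-0.02],[0,0,0]],[1,[0.04,0,-0.05],[0,0,0]],[1,[0.07,0,-0.08],[0,0,0]],[1,[0.1,0,-0.1],[0,0,0]]]'

```text
time: 35.05
tool_pos: [0.4865, -0.1757, 0.2245]
tool_rot: [3.139, -1.043, 1.05]
contact_force: [0.5, -0.6, 0.9]
opening: 0.0915
```

```bash
python3 - <<'E'
from h import *
import kin
c=pods('top17')
s=eyes.read_camera('scene'); save('s17',s['img'][80:330,180:460].repeat(2,0).repeat(2,1))
P=cloud(s);h=P[...,2]
plan([.5,-.1,.3],R=kin.toolR(np.radians(60),0))
E
```

```text
pod px [239. 195.] area 84 box [27 24] world [0.739 0.023] pan [ 0.198 -0.139]
pod px [165. 265.] area 342 box [21 21] world [0.575 0.2  ] pan [0.069 0.064]
pod px [307. 290.] area 560 box [57 36] world [ 0.51  -0.134] pan [-0.056 -0.252]
pod px [370. 297.] area 143 box [20 40] world [ 0.489 -0.28 ] pan [-0.104 -0.392]
pod px [160. 295.] area 340 box [20 21] world [0.505 0.21 ] pan [0.002 0.087]
pod px [138. 304.] area 334 box [20 21] world [0.485 0.262] pan [-0.008  0.142]
pod px [176. 320.] area 354 box [21 22] world [0.447 0.173] pan [-0.062  0.061]
pod px [143. 329.] area 339 box [20 21] world [0.427 0.25 ] pan [-0.067  0.141]
t 35.15 pos [ 0.488  -0.1764  0.2276] rpy [178.73 -59.58  61.18] F [ 0.3  -0.13 -1.1 ] op 0.0917 q [-1.01, 0.545, 1.678, 0.87, 1.581, -0.802]
-> shift [0.0992, -0.0269, 0.0255] turn [0.0095, -1.0401, 0.0071] rows 8.3
```

View pics/s17.png

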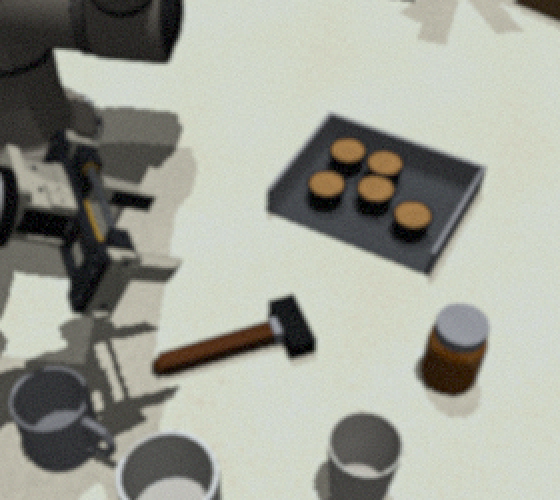

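View pics/top17.png

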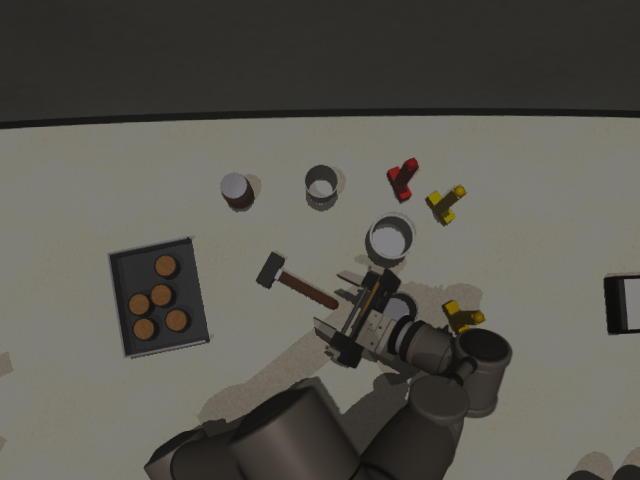

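The sweeper lies flat: blade at top (270,270), handle end at (337,305). Measuring its axis.

```bash
python3 - <<'E'
from h import *
for n in('top','scene'):
    c=eyes.read_camera(n);P=cloud(c);h=P[...,2]
    reg=(h>.008)&(h<.04)&(P[...,0]>.43)&(P[...,0]<.65)&(P[...,1]>-.25)&(P[...,1]<.06)&(c['img'].max(-1)<150)
    m=reg.astype(np.uint8); k,l,st,ce=cv2.connectedComponentsWithStats(m); i=1+np.argmax(st[1:,4]); p=P[l==i]
    print(n,st[i],ce[i])
    hsv=cv2.cvtColor(c['img'],cv2.COLOR_RGB2HSV); brown=(l==i)&(hsv[...,1]>110)
    b=P[brown]; xy=b[:,:2]; vx,vy,x0,y0=cv2.fitLine(xy.astype(np.float32),cv2.DIST_HUBER,0,.01,.01).ravel()
    print(' handle line',np.degrees(np.arctan2(vy,vx)),x0,y0,'z',np.percentile(b[:,2],[5,50,90]).round(4))
    a=np.array([vx,vy]); a*=np.sign(a[1]) # toward +y = blade
    t=(p[:,:2]-[x0,y0])@a; s=(p[:,:2]-[x0,y0])@np.array([-a[1],a[0]])
    lo,hi=np.percentile(t,[.3,99.7]); print(' ends',(np.array([x0,y0])+a*lo).round(4),(np.array([x0,y0])+a*hi).round(4),hi-lo,'dir',np.degrees(np.arctan2(a[1],a[0])))
    bl=t>hi-.03; print(' blade width',np.percentile(s[bl],[1,99]).round(3),'z',np.percentile(p[bl,2],[50,95]).round(4), 'handle side',np.percentile(s[t<hi-.05],[2,98]).round(3))
E
```

```text
top [ 256  252   83   57 1229] [291.36696501 280.9462978 ]
 handle line 60.079563 0.5096199 -0.13535258 z [0.0202 0.0245 0.0276]
 ends [ 0.4707 -0.203 ] [ 0.5692 -0.0317] 0.1976324560957096 dir 60.079563
 blade width [-0.038  0.038] z [0.0278 0.0313] handle side [-0.013  0.011]
scene [ 255  227   83   41 1178] [302.0483871  249.70543294]
 handle line 57.467445 0.5236681 -0.13132317 z [0.0145 0.0241 0.0269]
 ends [ 0.4753 -0.2071] [ 0.5815 -0.0406] 0.19746041301431735 dir 57.467445
 blade width [-0.029  0.051] z [0.0278 0.0305] handle side [-0.007  0.019]
```

```bash
python3 - <<'E'
from h import *
import kin
d=np.radians
R=kin.toolR(d(60),d(-15)); z=R.apply([0,0,1])
ed=np.array([.570,-.0325,0]); g=ed-.063*np.array([.5,.866,0])+[0,0,.013]; t=g+z*.007
print(g,t,z, kin.ik(t,R,np.array([-.1,.75,1.57,-.38,1.01,.65])))
plan(t-z*.15,R=R)
E
```

```text
[ 0.5385   -0.087058  0.013   ] [ 0.53759413 -0.08862701  0.00623852] [-0.12940952 -0.22414387 -0.96592583] (array([-0.16195183,  0.70865468,  1.61636098, -0.30584258,  0.93396747,
        0.55886822]), np.float64(1.6691786841604994e-11))
t 35.25 pos [ 0.487  -0.1747  0.2233] rpy [179.58 -59.69  60.48] F [-0.51  0.34 -0.54] op 0.0917 q [-1.009, 0.551, 1.683, 0.869, 1.578, -0.804]
-> shift [0.0076, 0.0008, 0.1561] turn [0.0028, -1.3037, 0.0036] rows 10.4
```

Emit:
jog_arm --series '[[1,[0.001,0,0.01],[0,-0.12,0]],[1,[0.002,0,0.025],[0,-0.24,0]],[1,[0.003,0,0.04],[0,-0.36,0]],[1,[0.004,0,0.055],[0,-0.48,0]],[1,[0.004,0,0.07],[0,-0.6,0]],[1,[0.005,0,0.085],[0,-0.72,0]],[1,[0.006,0,0.1],[0,-0.84,0]],[1,[0.006,0,0.115],[0,-0.96,0]],[1,[0.007,0,0.13],[0,-1.08,0]],[1,[0.008,0.001,0.145],[0.002,-1.2,0.003]],[1,[0.008,0.001,0.156],[0.003,-1.304,0.004]],[1,[0.008,0.001,0.156],[0.003,-1.304,0.004]]]'

```text
time: 36.25
tool_pos: [0.5571, -0.0497, 0.1467]
tool_rot: [-3.133, 0.267, 1.057]
contact_force: [-1.3, 0.4, -0.5]
opening: 0.0919
```

```bash
python3 - <<'E'
from h import *
import kin
d=np.radians
R=kin.toolR(d(60),d(-15))
w=eyes.read_camera('wrist'); save('w18',w['img'])
s=status.observe(); T=np.eye(4);T[:3,:3]=Rt.from_euler('xyz',s['tool_rot']).as_matrix();T[:3,3]=s['tool_pos']
P=cloud(w,T@w['tool_from_camera']);h=P[...,2]
hsv=cv2.cvtColor(w['img'],cv2.COLOR_RGB2HSV)
m=(h>.018)&(h<.034)&(hsv[...,1]>100)&(np.hypot(P[...,0]-.53,P[...,1]+.1)<.12)
p=P[m];print(len(p))
if len(p)>20:
    r=cv2.minAreaRect(p[:,:2].astype(np.float32)); print(r,cv2.fitLine(p[:,:2].astype(np.float32),cv2.DIST_HUBER,0,.01,.01).ravel(),p[:,2].mean())
plan([.5376,-.0886,.0062],R=R)
E
```

```text
1648
((0.5221874713897705, -0.1162358894944191), (0.19017864763736725, 0.02047230489552021), 60.505435943603516) [ 0.49724212  0.8676118   0.5225829  -0.11584724] 0.026518633896720604
t 36.3 pos [ 0.5567 -0.0513  0.1474] rpy [-179.48   15.09   60.51] F [ 0.1  -0.36  0.14] op 0.0916 q [-0.095, 0.558, 1.434, -0.247, 1.276, 0.508]
-> shift [-0.0037, 0.0031, 0.1473] turn [-0.0067, 0.0017, 0.0086] rows 3.5
```

View pics/w18.png

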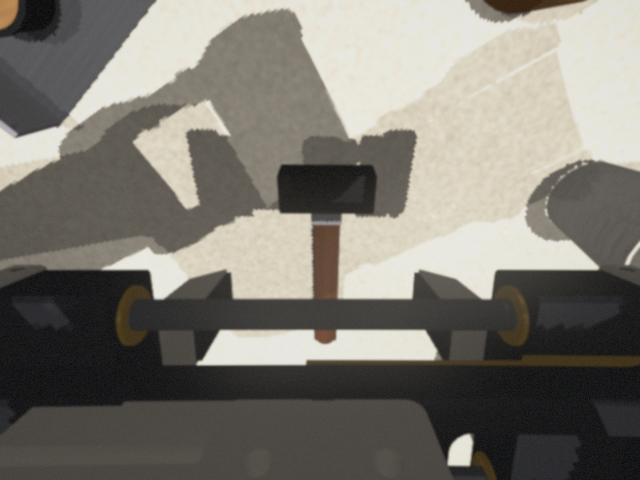

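The wrist view has the handle centred between the jaws (column 326) with the blade ahead at (327,190). The axis agrees with the top-camera fix within 1 mm. Descending and gripping.

Emit:
jog_arm --series '[[1,[-0.001,0.001,0.035],[0,0,0]],[1,[-0.002,0.002,0.07],[-0.003,0,0.004]],[1,[-0.003,0.003,0.105],[-0.007,0.002,0.009]],[1,[-0.004,0.003,0.13],[-0.007,0.002,0.009]],[1,[-0.004,0.003,0.142],[-0.007,0.002,0.009]],[1,[-0.004,0.003,0.146],[-0.007,0.002,0.009]],[1,[-0.004,0.003,0.146],[-0.007,0.002,0.009]]]'

```text
time: 36.88
tool_pos: [0.5372, -0.0929, 0.01]
tool_rot: [3.138, 0.259, 1.038]
contact_force: [-0.1, -0.9, 0.2]
opening: 0.092
```

```bash
python3 - <<'E'
from h import *
import kin
d=np.radians
plan([.5376,-.0886,.0062],R=kin.toolR(d(60),d(-15)))
E
```

```text
t 36.88 pos [ 0.5372 -0.0929  0.01  ] rpy [179.79  14.85  59.45] F [-0.09 -0.93  0.24] op 0.092 q [-0.171, 0.701, 1.618, -0.304, 0.935, 0.557]
-> shift [0.0048, -0.0018, 0.0027] turn [0.0012, -0.0027, -0.0093] rows 0.1
```

Emit:
jog_arm --series '[[1,[0.003,-0.002,0.001],[0,0,-0.009]],[-1,[0.003,-0.002,0.002],[0,0,-0.009]],[-1,[0.003,-0.002,0.002],[0,0,-0.009]],[-1,[0.003,-0.002,0.002],[0,0,-0.009]],[-1,[0.003,-0.002,0.002],[0,0,-0.009]],[-1,[0.003,-0.002,0.002],[0,0,-0.009]],[-1,[0.003,-0.002,0.002],[0,0,-0.009]],[-1,[0.003,-0.002,0.002],[0,0,-0.009]],[-1,[0.003,-0.002,0.002],[0,0,-0.009]],[-1,[0.003,-0.002,0.002],[0,0,-0.009]],[-1,[0.003,-0.002,0.002],[0,0,-0.009]],[-1,[0.003,-0.002,0.002],[0,0,-0.009]]]' --squeeze 45

```text
time: 37.88
tool_pos: [0.5382, -0.0889, 0.0085]
tool_rot: [3.137, 0.259, 1.048]
contact_force: [0.1, 0.2, 0.2]
opening: 0.0236
```

Emit:
jog_arm --series '[[-1,[0,0,0],[0,0,0]],[-1,[0,0,0],[0,0,0]],[-1,[0,0,0],[0,0,0]]]'

```text
time: 38.13
tool_pos: [0.5382, -0.0889, 0.0085]
tool_rot: [3.137, 0.259, 1.048]
contact_force: [0.4, 0.9, 0.4]
opening: 0.0241
```

Emit:
jog_arm --series '[[-1,[0.003,0,-0.02],[0,0,0]],[-1,[0.01,0,-0.055],[0,0,0]],[-1,[0.02,0,-0.095],[0,0,0]],[-1,[0.03,0,-0.135],[0,0,0]],[-1,[0.04,0,-0.17],[0,0,0]],[-1,[0.05,0,-0.2],[0,0,0]],[-1,[0.05,0,-0.24],[0,0,0]],[-1,[0.05,0,-0.28],[0,0,0]],[-1,[0.05,0,-0.28],[0,0,0]]]'

```text
time: 38.88
tool_pos: [0.6002, 0.0175, 0.2742]
tool_rot: [3.125, 0.251, 1.047]
contact_force: [0.7, -0.2, -1.7]
opening: 0.0238
```

```bash
python3 - <<'E'
from h import *
import kin
d=np.radians
s=eyes.read_camera('scene'); save('s19',s['img'][50:330,150:460].repeat(2,0).repeat(2,1)[:,:])
st=status.observe(); print(st['tool_pos'],st['tool_rot'],st['qpos'].round(3),st['opening'],st['contact_force'])
# plan final
C=np.array([.622,-.328])
for psi in(0,15,20,30,45):
  for tau in(55,60,65,70):
    lam=75-tau; h=np.array([np.cos(d(psi)),np.sin(d(psi))])
    oz=np.array([*(-h*np.sin(d(lam))),-np.cos(d(lam))])
    R=kin.toolR(d(psi),d(tau)); z=R.apply([0,0,1])
    o=[]
    q=np.array([-.9,.65,1.6,1.2,1.,-.6])
    for up in(.16,0):
        E=np.array([*(C-h*.012),.012+up]); t=E-oz*.137+z*.007
        q,e=kin.ik(t,R,q); o+=[t.round(3).tolist(),q.round(2).tolist(),round(e,4)]
    print(psi,tau,o)
E
```

```text
[0.599008   0.01669698 0.27028186] [3.12930729 0.2540719  1.04733721] [ 0.018  0.545  1.108 -0.224  1.61   0.545] 0.02394610548194181 [ 0.57992209  0.60587681 -4.7344563 ]
0 55 [[0.663, -0.328, 0.297], [-0.83, 0.39, 1.64, 1.16, 0.72, -0.03], np.float64(0.0), [0.663, -0.328, 0.137], [-0.83, 0.62, 1.79, 1.62, 0.65, -0.63], np.float64(0.0)]
0 60 [[0.652, -0.328, 0.301], [-0.87, 0.38, 1.72, 1.35, 0.75, -0.24], np.float64(0.0), [0.652, -0.328, 0.141], [-0.87, 0.64, 1.86, 1.78, 0.75, -0.82], np.float64(0.0)]
0 65 [[0.64, -0.328, 0.304], [-0.91, 0.38, 1.79, 1.53, 0.8, -0.44], np.float64(0.0), [0.64, -0.328, 0.144], [-0.91, 0.66, 1.92, 1.9, 0.86, -0.97], np.float64(0.0)]
0 70 [[0.629, -0.328, 0.306], [-0.95, 0.39, 1.86, 1.68, 0.88, -0.61], np.float64(0.0), [0.629, -0.328, 0.146], [-0.95, 0.69, 1.97, 1.97, 0.98, -1.1], np.float64(0.0)]
15 55 [[0.661, -0.317, 0.297], [-0.89, 0.47, 1.52, 1.09, 1.01, -0.14], np.float64(0.0), [0.661, -0.317, 0.137], [-0.89, 0.68, 1.67, 1.34, 0.88, -0.55], np.float64(0.0)]
15 60 [[0.651, -0.32, 0.301], [-0.94, 0.47, 1.58, 1.22, 1.04, -0.28], np.float64(0.0), [0.65
[... 1714 characters left out ...]
 -0.79], np.float64(0.0)]
45 55 [[0.651, -0.299, 0.297], [-0.92, 0.67, 1.16, 0.95, 1.53, -0.29], np.float64(0.0), [0.651, -0.299, 0.137], [-0.92, 0.83, 1.31, 0.98, 1.35, -0.55], np.float64(0.0)]
45 60 [[0.643, -0.307, 0.301], [-0.96, 0.68, 1.19, 1.02, 1.56, -0.34], np.float64(0.0), [0.643, -0.307, 0.141], [-0.96, 0.86, 1.32, 1.05, 1.41, -0.61], np.float64(0.0)]
45 65 [[0.635, -0.315, 0.304], [-0.99, 0.71, 1.21, 1.09, 1.61, -0.39], np.float64(0.0), [0.635, -0.315, 0.144], [-0.99, 0.89, 1.32, 1.1, 1.47, -0.66], np.float64(0.0)]
45 70 [[0.627, -0.323, 0.306], [-1.02, 0.73, 1.22, 1.16, 1.65, -0.44], np.float64(0.0), [0.627, -0.323, 0.146], [-1.02, 0.93, 1.32, 1.15, 1.53, -0.71], np.float64(0.0)]
```

View pics/s19.png

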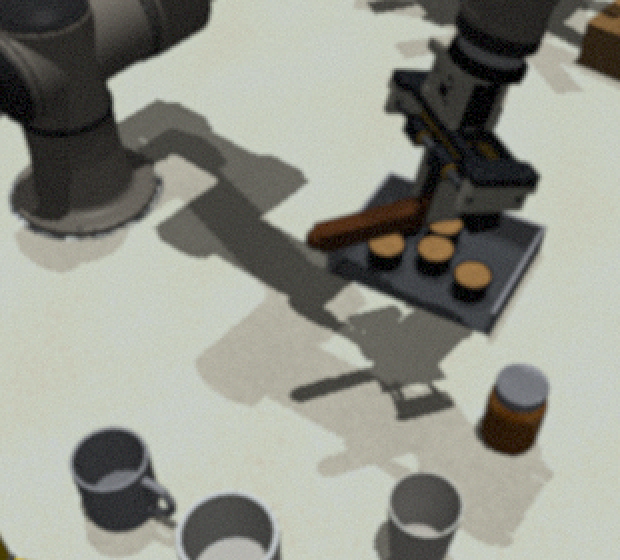

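```bash
python3 - <<'E'
from h import *
import kin
d=np.radians
plan([.55,-.14,.34],R=kin.toolR(d(40),d(35)))
q=status.observe()['qpos']
for p,R in (([.57,-.06,.31],kin.toolR(d(50),d(10))),([.55,-.14,.34],kin.toolR(d(40),d(35))),([.60,-.25,.34],kin.toolR(d(25),d(60))),([.639,-.322,.32],kin.toolR(d(20),d(65)))):
    q,e=kin.ik(np.array(p),R,q); print(p,q.round(2),round(e,4))
E
```

```text
t 38.93 pos [0.599  0.0167 0.2703] rpy [179.3   14.56  60.01] F [ 0.58  0.61 -4.73] op 0.0239 q [0.018, 0.545, 1.108, -0.224, 1.61, 0.545]
-> shift [-0.1726, 0.0362, -0.0268] turn [-0.0525, 0.8537, 0.3598] rows 7.4
[0.57, -0.06, 0.31] [-0.33  0.33  1.32  0.16  1.42  0.35] 0.0
[0.55, -0.14, 0.34] [-0.72  0.23  1.53  0.62  1.33  0.02] 0.0
[0.6, -0.25, 0.34] [-0.96  0.35  1.64  1.14  1.22 -0.3 ] 0.0
[0.639, -0.322, 0.32] [-0.99  0.49  1.56  1.26  1.18 -0.36] 0.0
```

Emit:
jog_arm --series '[[-1,[-0.02,0.004,-0.01],[-0.006,0.095,0.04]],[-1,[-0.04,0.008,-0.02],[-0.012,0.19,0.08]],[-1,[-0.06,0.013,-0.03],[-0.018,0.285,0.12]],[-1,[-0.08,0.018,-0.035],[-0.024,0.38,0.16]],[-1,[-0.1,0.022,-0.035],[-0.03,0.475,0.2]],[-1,[-0.12,0.026,-0.035],[-0.035,0.57,0.24]],[-1,[-0.14,0.03,-0.032],[-0.04,0.665,0.28]],[-1,[-0.16,0.034,-0.03],[-0.046,0.76,0.32]],[-1,[-0.173,0.036,-0.027],[-0.052,0.854,0.36]],[-1,[-0.173,0.036,-0.027],[-0.052,0.854,0.36]]]'

```text
time: 39.77
tool_pos: [0.5448, -0.1452, 0.3328]
tool_rot: [-3.125, -0.604, 0.677]
contact_force: [-0.2, -0.1, -4.3]
opening: 0.0236
```

```bash
python3 - <<'E'
from h import *
import kin
d=np.radians
plan([.639,-.322,.33],R=kin.toolR(d(20),d(65)))
E
```

```text
t 39.77 pos [ 0.5448 -0.1452  0.3328] rpy [-179.08  -34.62   38.82] F [-0.2  -0.07 -4.3 ] op 0.0236 q [-0.731, 0.231, 1.541, 0.619, 1.33, 0.018]
-> shift [-0.0324, 0.1965, -0.0222] turn [-0.2695, 0.5273, 0.2103] rows 5.0
```

Emit:
jog_arm --series '[[-1,[-0.004,0.025,-0.006],[-0.045,0.088,0.035]],[-1,[-0.008,0.05,-0.012],[-0.09,0.176,0.07]],[-1,[-0.013,0.08,-0.018],[-0.135,0.264,0.105]],[-1,[-0.018,0.11,-0.022],[-0.18,0.352,0.14]],[-1,[-0.024,0.14,-0.022],[-0.225,0.44,0.175]],[-1,[-0.028,0.17,-0.022],[-0.27,0.527,0.21]],[-1,[-0.032,0.197,-0.022],[-0.27,0.527,0.21]],[-1,[-0.032,0.197,-0.022],[-0.27,0.527,0.21]],[-1,[-0.032,0.197,-0.022],[-0.27,0.527,0.21]]]'

```text
time: 40.52
tool_pos: [0.6444, -0.3173, 0.3321]
tool_rot: [3.135, -1.133, 0.365]
contact_force: [-0.7, 0.1, -3.4]
opening: 0.0238
```

```bash
python3 - <<'E'
from h import *
import kin
d=np.radians
plan([.639,-.322,.25],R=kin.toolR(d(20),d(65)))
s=eyes.read_camera('scene'); save('s20',s['img'][150:430,120:420].repeat(2,0).repeat(2,1))
P=cloud(s);h=P[...,2];hsv=cv2.cvtColor(s['img'],cv2.COLOR_RGB2HSV)
m=(h>.13)&(h<.4)&(np.hypot(P[...,0]-.622,P[...,1]+.328)<.09)&(hsv[...,0]<20)&(hsv[...,1]>110)
p=P[m];print(len(p),p[:,2].min())
for z in np.arange(.17,.32,.02):
    q=p[abs(p[:,2]-z)<.01]
    if len(q)>5: print(z.round(3),len(q),q.mean(0).round(4))
c=eyes.read_camera('top'); save('t20',c['img'])
P=cloud(c);h=P[...,2];hsv=cv2.cvtColor(c['img'],cv2.COLOR_RGB2HSV)
E
```

```text
t 40.52 pos [ 0.6444 -0.3173  0.3321] rpy [179.62 -64.91  20.9 ] F [-0.67  0.15 -3.4 ] op 0.0238 q [-0.977, 0.479, 1.536, 1.251, 1.188, -0.332]
-> shift [-0.0772, 0.0023, 0.0287] turn [-0.0076, 0.0016, 0.0067] rows 2.0
363 0.21783620681914728
0.23 35 [ 0.6307 -0.3352  0.2299]
0.25 52 [ 0.6337 -0.334   0.2501]
0.27 53 [ 0.6371 -0.3322  0.2712]
0.29 55 [ 0.6405 -0.3311  0.2902]
0.31 51 [ 0.6452 -0.3289  0.3096]
```

View pics/s20.png

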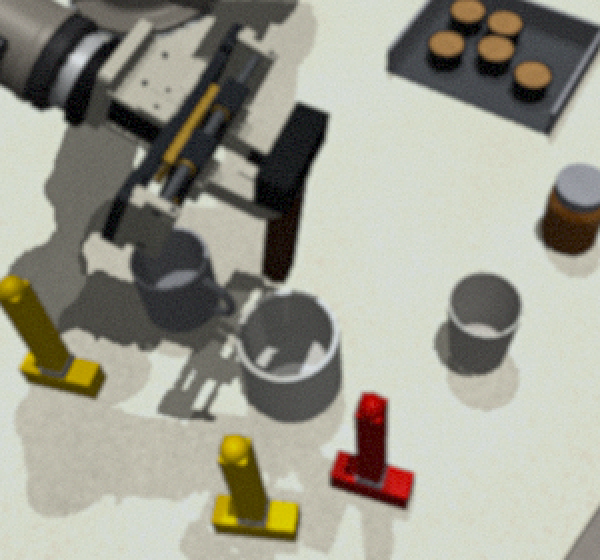

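The handle hangs down over the crock, its end about 0.10 m above the rim at (0.617, -0.329). It's within 6 mm of the bore axis, so I'll lower it in.

Emit:
jog_arm --series '[[-1,[-0.015,0.001,0.003],[-0.007,0,0.006]],[-1,[-0.035,0.002,0.01],[-0.007,0,0.006]],[-1,[-0.055,0.002,0.019],[-0.007,0,0.006]],[-1,[-0.077,0.002,0.029],[-0.007,0,0.006]],[-1,[-0.077,0.002,0.029],[-0.007,0,0.006]]]'

```text
time: 41.03
tool_pos: [0.6385, -0.3194, 0.2486]
tool_rot: [-3.137, -1.132, 0.347]
contact_force: [-0.8, 1.6, -5.1]
opening: 0.0236
```

```bash
python3 - <<'E'
from h import *
import kin
d=np.radians
plan([.639,-.322,.150],R=kin.toolR(d(20),d(65)))
s=eyes.read_camera('scene'); save('s21',s['img'][200:380,180:340].repeat(3,0).repeat(3,1))
E
```

```text
t 41.03 pos [ 0.6385 -0.3194  0.2486] rpy [-179.74  -64.84   19.88] F [-0.79  1.64 -5.06] op 0.0236 q [-0.987, 0.575, 1.635, 1.329, 1.137, -0.532]
-> shift [-0.0894, 0.0028, 0.0415] turn [-0.0026, 0.0028, -0.0009] rows 2.4
```

View pics/s21.png

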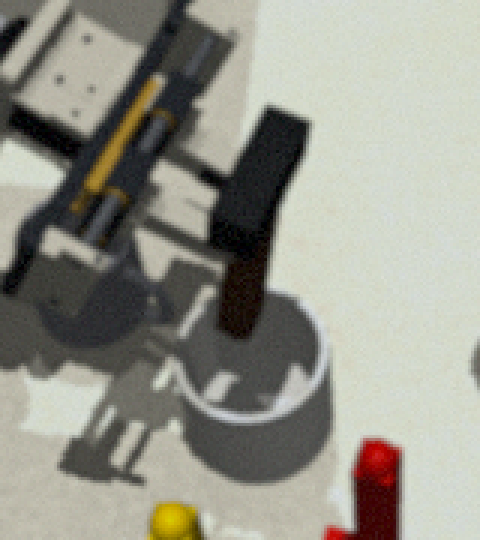

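Emit:
jog_arm --series '[[-1,[-0.015,0.001,0.007],[0,0,0]],[-1,[-0.03,0.002,0.014],[0,0,0]],[-1,[-0.045,0.003,0.021],[0,0,0]],[-1,[-0.058,0.003,0.027],[0,0,0]],[-1,[-0.07,0.003,0.0325],[0,0,0]],[-1,[-0.08,0.003,0.037],[0,0,0]],[-1,[-0.08,0.003,0.037],[0,0,0]]]'

```text
time: 41.67
tool_pos: [0.6409, -0.3246, 0.1649]
tool_rot: [3.132, -1.136, 0.359]
contact_force: [-0.0, 0.9, -4.2]
opening: 0.024
```

Emit:
jog_arm --series '[[-1,[-0.003,0,0.0013],[0,0,0]],[-1,[-0.006,0,0.0026],[0,0,0]],[-1,[-0.009,0,0.004],[0,0,0]],[-1,[-0.009,0,0.004],[0,0,0]]]'

```text
time: 42.0
tool_pos: [0.6408, -0.3251, 0.1558]
tool_rot: [3.129, -1.137, 0.361]
contact_force: [-0.2, 0.2, -4.0]
opening: 0.0234
```

```bash
python3 - <<'E'
from h import *
import kin
d=np.radians
plan([.639,-.322,.145],R=kin.toolR(d(20),d(65)))
s=eyes.read_camera('scene'); save('s22',s['img'][200:380,180:340].repeat(3,0).repeat(3,1))
E
```

```text
t 42.0 pos [ 0.6408 -0.3251  0.1558] rpy [179.28 -65.12  20.69] F [-0.17  0.22 -3.96] op 0.0234 q [-0.99, 0.725, 1.679, 1.427, 1.101, -0.753]
-> shift [-0.01, -0.0036, 0.0039] turn [0.0017, -0.0021, 0.0051] rows 0.3
```

View pics/s22.png

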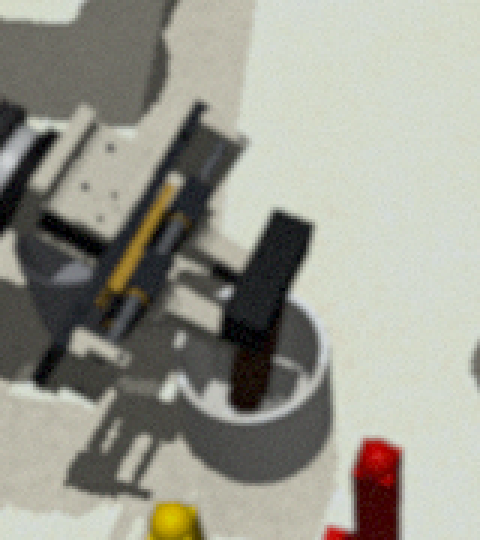

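Emit:
jog_arm --series '[[-1,[-0.003,-0.001,0.0013],[0,0,0]],[-1,[-0.006,-0.002,0.0026],[0,0,0]],[-1,[-0.009,-0.003,0.004],[0,0,0]],[-1,[-0.009,-0.003,0.004],[0,0,0]]]'

```text
time: 42.38
tool_pos: [0.6394, -0.3219, 0.1449]
tool_rot: [3.133, -1.136, 0.358]
contact_force: [-0.1, -0.4, -3.9]
opening: 0.0238
```

Emit:
jog_arm --series '[[-1,[-0.002,0,0.001],[0,0,0]],[-1,[-0.004,0,0.0018],[0,0,0]],[-1,[-0.005,0,0.0022],[0,0,0]],[-1,[-0.005,0,0.0022],[0,0,0]]]'

```text
time: 42.72
tool_pos: [0.6395, -0.3225, 0.1401]
tool_rot: [3.13, -1.136, 0.36]
contact_force: [-0.8, -0.6, -3.5]
opening: 0.0234
```

Emit:
jog_arm --series '[[-1,[-0.002,0,0.001],[0,0,0]],[-1,[-0.003,0,0.0014],[0,0,0]],[-1,[-0.003,0,0.0014],[0,0,0]]]'

```text
time: 42.97
tool_pos: [0.6402, -0.3226, 0.1388]
tool_rot: [3.126, -1.14, 0.364]
contact_force: [0.4, 1.1, 5.4]
opening: 0.0238
```

Floor contact at the expected height. Release, then retreat horizontally.

Emit:
jog_arm --series '[[0.2,[0.002,0,-0.001],[0,0,0]],[0.2,[0.002,0,-0.001],[0,0,0]],[0.2,[0.002,0,-0.001],[0,0,0]],[0.2,[0.002,0,-0.001],[0,0,0]],[1,[0.002,0,-0.001],[0,0,0]],[1,[0.002,0,-0.001],[0,0,0]],[1,[0.002,0,-0.001],[0,0,0]],[1,[0.002,0,-0.001],[0,0,0]],[1,[0.002,0,-0.001],[0,0,0]],[1,[0.002,0,-0.001],[0,0,0]],[1,[0.002,0,-0.001],[0,0,0]]]'

```text
time: 43.88
tool_pos: [0.6395, -0.3225, 0.1393]
tool_rot: [3.129, -1.137, 0.361]
contact_force: [0.1, 0.5, 0.3]
opening: 0.0902
```

```bash
python3 - <<'E'
from h import *
s=eyes.read_camera('scene'); save('s23',s['img'][200:380,180:340].repeat(3,0).repeat(3,1))
E
```

```text
(no output)
```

View pics/s23.png

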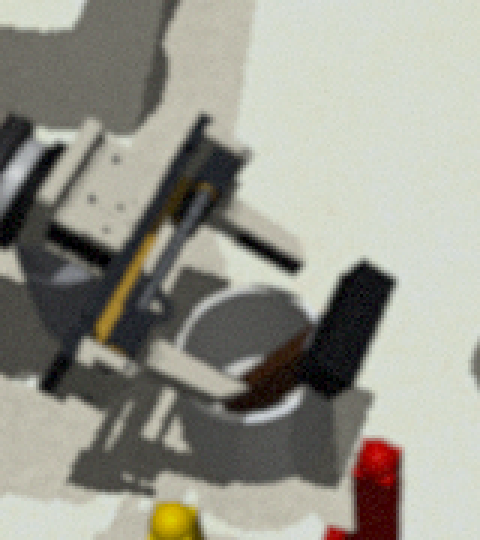

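It fell forward and leans on the far rim, clear of the fingers. I'll retreat and then measure the lean.

Emit:
jog_arm --series '[[1,[-0.008,0,-0.018],[0,0,0]],[1,[-0.017,0,-0.036],[0,0,0]],[1,[-0.025,0,-0.054],[0,0,0]],[1,[-0.033,0,-0.072],[0,0,0]],[1,[-0.03,0,-0.095],[0,0,0]],[1,[-0.01,0,-0.12],[0,0,0]],[1,[0.02,0,-0.14],[0,0,0]],[1,[0.055,0,-0.16],[0,0,0]],[1,[0.085,0,-0.18],[0,0,0]],[1,[0.085,0,-0.18],[0,0,0]]]'

```text
time: 44.77
tool_pos: [0.5197, -0.3673, 0.2999]
tool_rot: [3.101, -1.139, 0.386]
contact_force: [-0.4, -0.7, 0.5]
opening: 0.0917
```

```bash
python3 - <<'E'
from h import *
print(status.observe()['tool_pos'],status.observe()['contact_force'])
c=pods('top24')
s=eyes.read_camera('scene'); save('s24',s['img'][200:380,180:340].repeat(3,0).repeat(3,1))
for n,cc in(('top',c),('scene',s)):
    P=cloud(cc);h=P[...,2];hsv=cv2.cvtColor(cc['img'],cv2.COLOR_RGB2HSV)
    near=(np.hypot(P[...,0]-.64,P[...,1]+.32)<.17)
    m=near&(h>.012)&(h<.16)&(hsv[...,0]<20)&(hsv[...,1]>90)&(np.hypot(P[...,0]-.622,P[...,1]+.328)<.085)
    p=P[m]; 
    l=cv2.fitLine(p.astype(np.float32),cv2.DIST_HUBER,0,.01,.01).ravel(); v=l[:3]*np.sign(l[2]); t=(p-l[3:])@v
    print(n,len(p),'dir',v.round(3),'lean',np.degrees(np.arccos(v[2])),'low',(l[3:]+v*t.min()).round(3),'hi',(l[3:]+v*t.max()).round(3))
    m=near&(h>.08)&(h<.25)&(cc['img'].max(-1)<45); p=P[m]; print(' dark',len(p),p.mean(0) if len(p) else '')
E
```

```text
[ 0.51972365 -0.36733738  0.29986483] [-0.41740895 -0.73728653  0.52470962]
pod px [239. 195.] area 71 box [27 23] world [0.739 0.025] pan [ 0.198 -0.138]
pod px [165. 265.] area 338 box [21 21] world [0.575 0.2  ] pan [0.069 0.065]
pod px [160. 295.] area 339 box [20 21] world [0.505 0.21 ] pan [0.002 0.087]
pod px [137. 301.] area 331 box [20 21] world [0.492 0.265] pan [-0.001  0.144]
pod px [476. 305.] area 169 box [42 21] world [ 0.463 -0.53 ] pan [-0.175 -0.633]
pod px [176. 320.] area 351 box [21 22] world [0.447 0.173] pan [-0.062  0.061]
pod px [140. 325.] area 334 box [20 21] world [0.436 0.259] pan [-0.057  0.148]
top 125 dir [0.472 0.159 0.867] lean 29.84827 low [ 0.598 -0.336  0.025] hi [ 0.663 -0.314  0.144]
 dark 1390 [ 0.68706156 -0.32679408  0.15114402]
scene 268 dir [0.392 0.175 0.903] lean 25.447136 low [ 0.618 -0.342  0.034] hi [ 0.675 -0.317  0.165]
 dark 840 [ 0.68673915 -0.31359683  0.16903227]
```

View pics/s24.png

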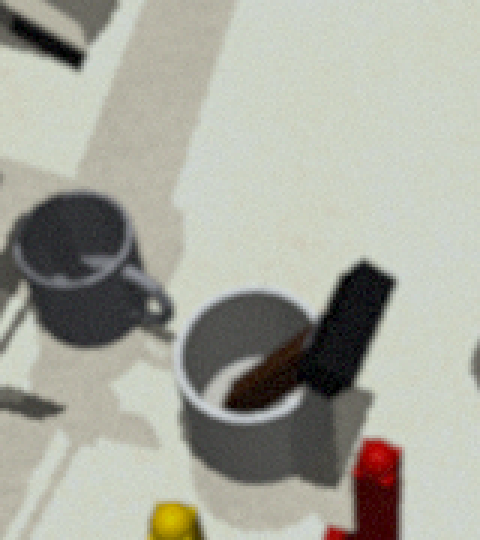

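View pics/top24.png

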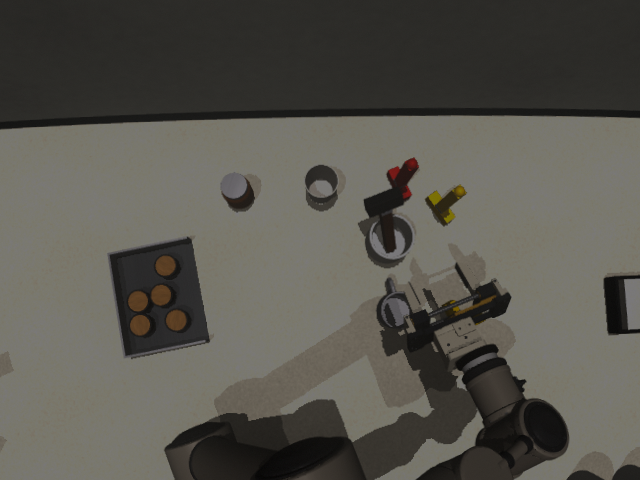

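The sweeper stands in the crock handle down, blade up, leaning toward top (383,202). All five pods are in the pan; two shifted about 1 cm but are still well inside. I'll back off a bit more and recheck rest, lean and bystanders.

Emit:
jog_arm --series '[[1,[0.03,0,-0.01],[0,0,0]],[1,[0.06,0,-0.02],[0,0,0]],[1,[0.08,0,-0.03],[0,0,0]],[1,[0.08,0,-0.03],[0,0,0]],[1,[0.08,0,-0.03],[0,0,0]],[1,[0.08,0,-0.03],[0,0,0]],[1,[0.08,0,-0.03],[0,0,0]],[1,[0.08,0,-0.03],[0,0,0]]]'

```text
time: 45.53
tool_pos: [0.5252, -0.3627, 0.3756]
tool_rot: [3.137, -1.136, 0.354]
contact_force: [1.0, -0.7, -0.2]
opening: 0.0919
```

```bash
python3 - <<'E'
from h import *
st=status.observe();print(st['tool_pos'],st['contact_force'])
c=pods('top25'); s=eyes.read_camera('scene')
old=cv2.imread('pics/top24.png')[...,::-1]
r=(slice(180,270),slice(355,420)); print('top diff crock region',np.abs(old[r].astype(int)-c['img'][r]).mean())
P=cloud(s);h=P[...,2]
c0=np.load('scene0.npy',allow_pickle=True).item();P0=cloud(c0)
for n,z0,z1,x,y in(('pitcher',.084,.096,.457,-.338),('cup',.092,.106,.753,-.1715),('jar',.09,.106,.746,.028)):
    for PP in(P0,P):
        p=PP[(PP[...,2]>z0)&(PP[...,2]<z1)&(np.hypot(PP[...,0]-x,PP[...,1]-y)<.07)]; print(n,len(p),cv2.minEnclosingCircle(p[:,:2].astype(np.float32)))
# sweeper blade+handle merged from both cams
Q=[]
for cc in(c,s):
    PP=cloud(cc); near=np.hypot(PP[...,0]-.69,PP[...,1]+.30)<.09
    m=near&(PP[...,2]>.115)&(PP[...,2]<.25); Q.append(PP[m])
    print(len(Q[-1]),Q[-1].min(0).round(3),Q[-1].max(0).round(3))
    # handle end: lowest brown in bore
    hsv=cv2.cvtColor(cc['img'],cv2.COLOR_RGB2HSV)
    b=PP[(np.hypot(PP[...,0]-.622,PP[...,1]+.328)<.044)&(hsv[...,1]>90)&(hsv[...,0]<20)&(PP[...,2]<.09)]
    i=np.argsort(b[:,2])[:8]; print(' low handle',b[i].mean(0).round(3)); Q[-1]=(Q[-1],b[i].mean(0))
    bl=Q[-1][0]; bl=bl[(bl[:,2]>np.percentile(bl[:,2],50))]; v=bl.mean(0)-b[i].mean(0); print(' axis lean',np.degrees(np.arccos(v[2]/np.linalg.norm(v))).round(1))
E
```

```text
[ 0.52523083 -0.36269447  0.37561758] [ 0.96542124 -0.72699999 -0.16313734]
pod px [237. 197.] area 61 box [27 14] world [0.734 0.028] pan [ 0.193 -0.134]
pod px [165. 265.] area 340 box [21 21] world [0.575 0.2  ] pan [0.069 0.065]
pod px [160. 295.] area 340 box [20 21] world [0.505 0.21 ] pan [0.002 0.087]
pod px [488. 300.] area 199 box [45 23] world [ 0.473 -0.561] pan [-0.171 -0.665]
pod px [137. 301.] area 331 box [20 21] world [0.492 0.265] pan [-0.001  0.144]
pod px [176. 320.] area 353 box [21 22] world [0.447 0.173] pan [-0.062  0.061]
pod px [140. 325.] area 335 box [20 21] world [0.436 0.259] pan [-0.057  0.148]
top diff crock region 1.4827920227920228
pitcher 283 ((0.45841073989868164, -0.3395611345767975), 0.04362219572067261)
pitcher 285 ((0.45835253596305847, -0.33951056003570557), 0.04284113273024559)
cup 278 ((0.7558868527412415, -0.17234143614768982), 0.04032186418771744)
cup 281 ((0.7549834251403809, -0.17276416718959808), 0.040911611169576645)
jar 503 ((0.7504468560218811, 0.026663340628147125), 0.03252773731946945)
jar 501 ((0.7490420341491699, 0.0257064551115036), 0.03238067030906677)
1072 [ 0.642 -0.365  0.115] [ 0.766 -0.26   0.202]
 low handle [ 0.601 -0.334  0.027]
 axis lean 32.4
978 [ 0.643 -0.362  0.115] [ 0.759 -0.259  0.196]
 low handle [ 0.615 -0.342  0.04 ]
 axis lean 30.7
```

```bash
python3 -c "
from cell import job
print(job.hand_in())"
```

```text
the job is handed in; nothing more can be done
None
```

The job is done and handed in at about 46 s of the 208 s allowed. All five pods are in the pan, and the sweeper stands released in the crock, handle down and blade up.

- **Sweeping:** I drew the sweeper out of the crock and swept the pods into the pan one stroke each with the blade.
- **Turning it over:** I stood the sweeper on the counter, regripped it, laid it down and regripped it near the blade. Then I lowered it into the crock handle first.

**Last checks:**
- **Pods:** they are 61 to 148 mm behind the mouth line and at most 69 mm off the pan's centreline. Two of them shifted about 1 cm late in the run without being touched, but stayed well inside.
- **Sweeper:** it leans on the crock rim. The two cameras gave 32.4° and 30.7°, against a limit of 45°. Rougher fits to the handle alone had given 30° and 25°, also within the limit. The handle end sits low in the bore, and two pictures about 0.8 s apart showed no movement.
- **Bystanders:** pitcher, cup and jar are within 2 mm of where they started.
- **Robot:** the wrist force read about 1 N and nothing was near the arm.

No check failed. The handle tip itself was not visible, so I inferred its height from the lowest visible part of the handle (27 mm in one view, 40 mm in the other) and from the floor contact felt at release.

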